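# Fetch the jar from behind the flask and bottle and weigh it

### The job

The squat amber jar has to go on the balance, but the stoppered flask and the square bottle block the way to it: first stand both of them upright in the empty side tray. Then set the jar upright in the middle of the balance pan, and only after that put the flask and the bottle back upright, each centred on its own cork mat (flask on the round mat, bottle on the square one). Do not tip any of the three over, and leave the little beaker and the dropper bottle where they stand.

Things in the scene. Friction and masses are not known exactly. Their poses are not given: they have to be found in the camera images.
- flask_center (a point): Stoppered clear glass flask, 154 mm tall, 0.13 kg. Point on its upright axis half-way up (77 mm above its flat 48 mm foot), z up the axis. Bulb up to 68 mm in diameter, widest 34 mm above the foot; straight neck 18 mm in diameter from 9 to 61 mm above the point: grasp it there, 30 to 45 mm above the point; white stopper on top, 21 mm in diameter, 16 mm tall. Starts on the round mat.
- bottle_center (a point): White square plastic bottle, 126 mm tall, 0.22 kg. Point on its upright axis half-way up (63 mm above its underside), z up, x and y square to its sides. Body 60 x 60 mm, 86 mm tall; on top a round grey cap 36 mm in diameter, 33 to 63 mm above the point: grasp it there, about 48 mm above the point. Starts on the square mat.
- jar_center (a point): Squat round amber jar, black lid, 42 mm in diameter, 52 mm tall, 0.09 kg. Point at its centre, z up. Stands in a low grey stand (floor 4 mm above the table) between and a little behind flask and bottle, some 8 mm from each; the stand's back wall, 45 mm high, is about 12 mm behind it. With both gone, grasp it from above, closing along the line joining the two mats, parallel to that wall.
- mat_round: Round cork mat, 70 mm in diameter, 4 mm thick, fixed in the grey stand: the flask's place. The origin is the centre of its underside, which is 4 mm above the table; z up, x points to the stand's back wall, y along that wall.
- mat_square: Square cork mat, 66 x 66 mm, 4 mm thick, fixed in the grey stand beside the round mat, centres 120 mm apart: the bottle's place. The two mats swap sides from start to start. The origin is the centre of its underside, which is 4 mm above the table; z up, x points to the stand's back wall, y along that wall.
- tray_in (a point): Empty white side tray, fixed, on the robot's left or right (it changes sides with the balance). The point is the centre of its inner floor, 4 mm above the table; x along its length, y across, z up. Inside 232 mm long (x) and 152 mm wide (y), rim 10 mm above the floor: flask and bottle fit side by side along its length, e.g. 55 mm either side of the point.
- pan (a point): Centre of the top face of the round steel pan (120 mm in diameter) of a fixed white bench balance 240 x 170 mm; the pan's top is 50 mm above the table. z up. The balance stands on the other side from the tray; the pan does not move under load.
- beaker: Small empty glass beaker, 38 mm in diameter at the rim, 50 mm tall, standing at the left end of the grey stand. Leave it alone. The origin is the centre of its underside.
- dropper: Small amber dropper bottle with a rubber teat, 28 mm in diameter, 78 mm tall, standing at the right end of the grey stand. Leave it alone. The origin is the centre of its underside.
Not all that is in view belongs to the job. What is shaped like the part that bears jar_center but blue or turquoise is not meant. Leave any blue look-alike of the part that bears bottle_center alone.

How it is judged:
By the outcome, as a careful person would: the job done as asked, in the order asked, and still so for the second after the job is handed in, with the robot touching nothing.
It also fails if it takes over 115 s, if anything falls off the work surface, if the arm or the gripper's body presses on something with over 40 N, if the wrist force passes 120 N, or if a joint passes its speed limit or range.

### The arm

A 7-joint arm with a two-finger parallel gripper is mounted at the origin on the work surface. World frame = base frame: x ahead of the robot, y to its left, z up, the work surface at z = 0. Lengths are in mm, angles in rad, forces in N, time in s.
With the tool pointing down it reaches from about 425 to 975 mm from the base axis. Payload 16.7 kg.
Tool frame: the origin (TCP) lies at the very end of the fingers, on their centre line; the grasp point (between the pads) lies 19 mm behind it; z points along the fingers, y is the direction in which the jaws open and shut (so a half turn about z gives the same grasp; the last joint's range is limited). The gripper opens to 85 mm and grips with 20 to 120 N. Pads are 22 mm wide; open, the fingers measure 114 mm over their backs; the gripper's body (76 mm by 85 mm) begins 54 mm behind the grasp point. The pads swing forward as they close: fully open they stand 13 mm farther back than shut.
Start: joints at [1.194, 0.426, 0.074, 1.606, -0.034, 1.111, -0.067], TCP at [152.409, -657.531, 231.302] pointing down, gripper open.
Joint ranges: [-2.85, 2.85], [-0.5, 2.14], [-1.23, 1.37], [0.21, 2.46], [-1.02, 4.16], [0.16, 2.05], [-2.73, 2.73]. Speed limits (rad/s): [1.89, 1.89, 2.39, 2.39, 3.01, 3.01, 3.01].

### API

Orientations are given as a rotation vector (axis times angle).
In Python, from bench import env gives the robot as it stands.
- The arm moves only by the tool play_rows, never from a script. Its arguments are lists of equal length, an entry for each row: "delta_pos": the shift along the tool's x, y, z in cm, a list of three; "twist": the turn, a rotation vector about the tool's x, y, z in degrees, a list of three; "jaw": the finger opening in cm, from 0 to 8.54. In form: {"delta_pos": [[x, y, z], ...], "twist": [[rx, ry, rz], ...], "jaw": [jaw, ...]}. A call has 1 to 20 rows; each row shifts and turns the commanded pose from where the row before left it, along the tool's axes as they then stand; what a row does not reach is not made up. A row lasts 1/12 s, in which the tool goes at most 41.7 mm and 7.16 degrees, less where a joint would pass 70% of its speed; a pose out of reach is approached as far as the arm can. A call is refused whole if a number of a shift passes 4.17 or a number of a turn 7.16, either way. A call with a gripper value outside its range is refused whole. The fingers move at their own pace and stop on an object; "newtons" is the grip in N (left out, the last holds). Time passes only in rows, so rows that do not move let the fingers close. It gives the time, the measured TCP pose, the force and the opening at its end, in the units of the state.
- env.get_state(): the state, without advancing time (a new reading comes with each control period).
- env.get_image(name): name is "scene" or "top" or "wrist"; returns a dict with "frame" (384x512x3 uint8, red, green, blue), "fx", "fy", "cx", "cy" (pixels), "eye" and "attitude" of the camera in the world; the wrist camera has in their place "mount" (4x4, takes a point from camera to tool coordinates, whose origin is the TCP and whose axes are the flange's). Camera axes: x right, y up, looking along -z (the intrinsics and any distortion apply to the point x, -y, -z); pixel columns grow to the right and rows downward; lengths in mm; the calibration is good to about 2 mm. A picture is of the moment at which its call begins: read the wrist's pose just before it. There is no depth.
- env.close_job(): hands the job in, once; it reports no verdict.
The state is a dict: "clock": time; "joint_positions": joint angles; "joint_vel": joint speeds; "joint_efforts": joint torques, N m; "position": TCP position; "tcp_rot": TCP orientation; "force": force on the tool from outside, world axes, zero at the start; "ft_torque": the same for the moment, N m; "finger_gap": finger opening in mm.
Only numpy, scipy, OpenCV 4.12 (cv2) and the standard library are available. Lean on these libraries where they do the work, as an engineer would, in place of code of your own. Each camera call takes 0.05 s, during which the arm holds its last target.

## Working session

There is one attempt and no reset: what is moved stays moved. The work goes in short steps, Python scripts to look and compute and a tool call to move; the robot and the scene stay as the last step left them, time stands still between calls to the robot, and variables do not carry over. Pictures are saved under pics/ and viewed, and the job is handed in when it is done.

Besides the shell and the picture viewer there is one more tool, called after "Call:" as name(argument=value, ...) on one line, values as JSON. play_rows: Moves the arm, as the interface text tells. Its arguments: {"type":"object","properties":{"delta_pos":{"type":"array","items":{"type":"array","items":{"type":"number"}}},"twist":{"type":"array","items":{"type":"array","items":{"type":"number"}}},"jaw":{"type":"array","items":{"type":"number"}},"newtons":{"type":"number"}},"required":["delta_pos","twist","jaw"]}

```bash
mkdir -p pics; ls; cat > h.py <<'E'
import numpy as np, cv2
from bench import env
from scipy.spatial.transform import Rotation as R
def snap(n,f):
    d=env.get_image(n); cv2.imwrite('pics/'+f,cv2.cvtColor(d['frame'],cv2.COLOR_RGB2BGR)); return d
E
python3 - <<'E'
from h import *
print(env.get_state())
import pickle
for n in ['scene','top','wrist']:
    d=snap(n,n+'0.png'); pickle.dump(d,open(n+'0.pkl','wb'))
    print({k:v for k,v in d.items() if k!='frame'})
E
```

```text
pics
{'clock': 0.0, 'joint_positions': array([ 1.1935238 ,  0.42675389,  0.073889  ,  1.60661696, -0.03411584,
        1.11082548, -0.06706262]), 'joint_vel': array([ 0.00072069, -0.00011069,  0.00030594, -0.00058484, -0.00121154,
        0.00087591,  0.00069715]), 'joint_efforts': array([-2.14757543e-03, -9.49818063e+01,  3.75942349e+00, -4.63518083e+01,
        1.90602400e-02,  1.00693942e-02,  5.51500818e-06]), 'position': array([ 152.27668104, -657.16564889,  230.59275524]), 'tcp_rot': array([-3.11993761e+00, -3.56804798e-01,  3.98621776e-04]), 'force': array([0.15655541, 0.36270677, 0.02413215]), 'ft_torque': array([-0.01442964, -0.04419865,  0.02534253]), 'finger_gap': 85.12302825668108}
{'fx': 453.89967118447805, 'fy': 453.89967118447805, 'cx': 259.001222198675, 'cy': 187.61631680026136, 'eye': array([1024.32946218, -682.70706821,  777.99406981]), 'attitude': array([0.84980317, 0.20808017, 0.4975675 ])}
{'fx': 435.8676227322327, 'fy': 435.8676227322327, 'cx': 249.15523781942707, 'cy': 195.39053634591053, 'eye': array([ 523.00223709,   -4.433917  , 1180.60928049]), 'attitude': array([ 0.087104  , -0.08760124, -1.59237649])}
{'fx': 316.0064607760871, 'fy': 316.0064607760871, 'cx': 255.737267802142, 'cy': 191.75073257664775, 'mount': array([[-3.19751698e-04,  9.58618859e-01,  2.84692434e-01,
         7.22362733e+01],
       [ 9.99999308e-01, -1.57821710e-05,  1.17628895e-03,
        -5.88944260e-01],
       [ 1.13210584e-03,  2.84692613e-01, -9.58618190e-01,
        -1.42200947e+02],
       [ 0.00000000e+00,  0.00000000e+00,  0.00000000e+00,
         1.00000000e+00]])}
```

View pics/scene0.png

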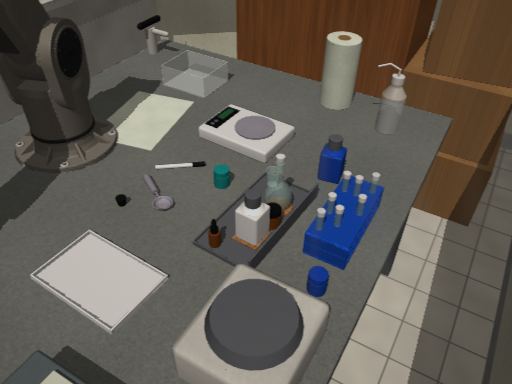

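View pics/top0.png

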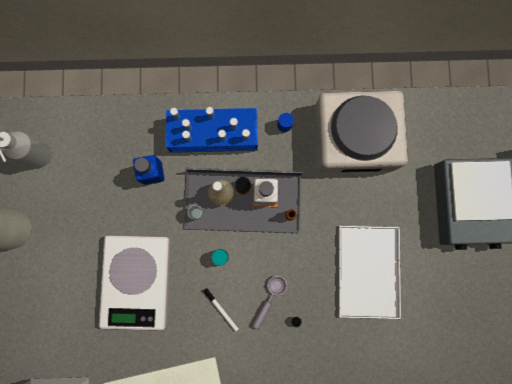

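View pics/wrist0.png

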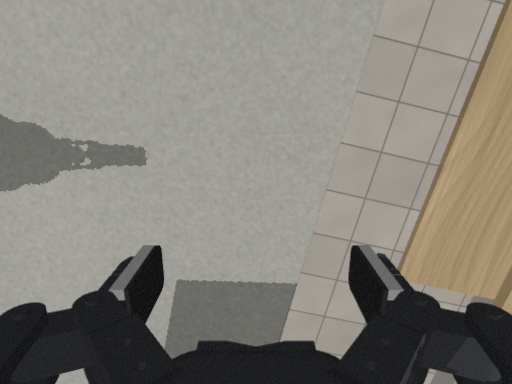

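```bash
cat >> h.py <<'E'
import pickle
def load(n): return pickle.load(open(n+'.pkl','rb'))
def ray(d,uv,z):
    Rm=R.from_rotvec(d['attitude']).as_matrix()
    p=np.array([(uv[0]-d['cx'])/d['fx'],-(uv[1]-d['cy'])/d['fy'],-1.])
    v=Rm@p; e=d['eye']; return e+v*(z-e[2])/v[2]
def proj(d,P):
    Rm=R.from_rotvec(d['attitude']).as_matrix()
    c=Rm.T@(np.array(P)-d['eye']); return d['cx']+d['fx']*c[0]/-c[2], d['cy']-d['fy']*c[1]/-c[2]
def crop(d,x0,y0,x1,y1,s,f):
    im=cv2.cvtColor(d['frame'],cv2.COLOR_RGB2BGR)[y0:y1,x0:x1]
    im=cv2.resize(im,None,fx=s,fy=s,interpolation=cv2.INTER_CUBIC)
    im=cv2.convertScaleAbs(im,alpha=1.4,beta=10)
    for x in range((x0+9)//10*10,x1,10):
        cv2.putText(im,str(x),(int((x-x0)*s),9),0,0.35,(0,255,255),1); cv2.line(im,(int((x-x0)*s),10),(int((x-x0)*s),16),(0,255,255),1)
    for y in range((y0+9)//10*10,y1,10):
        cv2.putText(im,str(y),(0,int((y-y0)*s)),0,0.35,(0,255,255),1)
    cv2.imwrite('pics/'+f,im)
E
python3 - <<'E'
from h import *
t=load('top0');s=load('scene0')
crop(t,175,160,310,240,5.9,'tc.png'); crop(s,190,145,325,270,4.7,'sc.png'); crop(t,90,225,410,340,2.5,'tt.png')
E
```

```text
(no output)
```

View pics/tc.png

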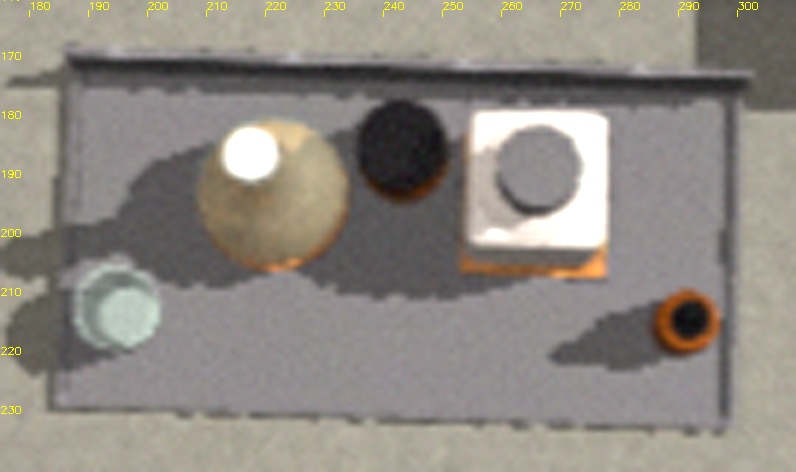

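View pics/sc.png

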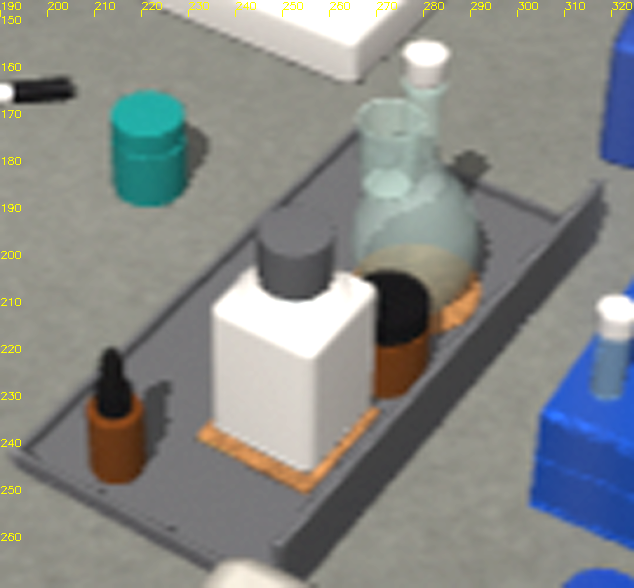

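View pics/tt.png

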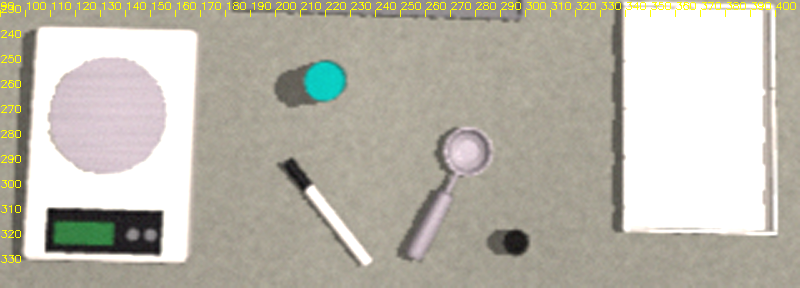

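```bash
python3 - <<'E'
from h import *
np.set_printoptions(precision=1,suppress=True)
t=load('top0');s=load('scene0')
c=lambda x,y:(175+x/5.9,160+y/5.9)
for n,p,z in [('stop',(250,153),162),('cap',(540,169),134),('jar',(402,142),56),('sqmatBL',(461,272),8),('sqmatBR',(607,277),8),('rmat bottom',(277,272),8),
 ('standFL',(52,409),10),('standFR',(728,430),10),('wallL',(68,60),49),('wallR',(750,80),49),('beaker rim',(117,306),50),('dropper teat',(690,320),78)]:
    print(n,ray(t,c(*p),z))
g=lambda x,y:(90+x/2.5,225+y/2.5)
# pan: colour fit
for n,p,z in [('pan',(107,115),50),('trayBL',(624,234),14),('trayBR',(776,234),14)]: print(n,ray(t,g(*p),z))
for n,p,z in [('trTL',(339,227),14),('trTR',(399,227),14),('trBL',(340,318),14),('trBR',(400,318),14)]: print(n,ray(t,p,z))
k=lambda x,y:(190+x/4.7,145+y/4.7)
print('scene')
for n,p,z in [('stop top',(426,52),162),('cap top',(297,232),134),('jar lid',(393,295),56)]: print(n,ray(s,k(*p),z))
E
```

```text
stop [660.6  68.3 162. ]
cap [654.9 -48.5 134. ]
jar [678.2   8.7  56. ]
sqmatBL [624.2 -16.4   8. ]
sqmatBR [620.3 -83.1   8. ]
rmat bottom [626.2  67.8   8. ]
standFL [566.  170.8  10. ]
standFR [ 549.3 -135.7   10. ]
wallL [719.5 156.8  49. ]
wallR [ 703.4 -146.7   49. ]
beaker rim [609.1 135.9  50. ]
dropper teat [ 595.2 -113.5   78. ]
pan [461.  296.2  50. ]
trayBL [ 323.8 -234.8   14. ]
trayBR [ 320.1 -393.4   14. ]
trTL [ 562.3 -244.2   14. ]
trTR [ 558.6 -404.4   14. ]
trBL [ 325.3 -235.9   14. ]
trBR [ 321.7 -392.5   14. ]
scene
stop top [660.8  71.6 162. ]
cap top [658.5 -47.3 134. ]
jar lid [679.   13.5  56. ]
```

```bash
cat >> h.py <<'E'
def plan(P,yawdeg):
    st=env.get_state(); Rc=R.from_rotvec(st['tcp_rot']); y=np.radians(yawdeg)
    Rt=R.from_matrix(np.array([[np.cos(y),np.sin(y),0],[np.sin(y),-np.cos(y),0],[0,0,-1]]))
    tw=np.degrees((Rc.inv()*Rt).as_rotvec())
    d=np.array(P)-st['position']
    print('t',st['clock'].__round__(2),'pos',st['position'].round(1),'F',np.round(st['force'],1),'gap',round(st['finger_gap'],1))
    print('twist',tw.round(2),'| d in current tool cm',(Rc.inv().apply(d)/10).round(2),'| d in target tool cm',(Rt.inv().apply(d)/10).round(2))
E
python3 - <<'E'
from h import *
plan([640,69,280],-3.04)
E
```

```text
t 0.15 pos [ 152.3 -657.3  230.8] F [0.6 0.2 0.1] gap 85.2
twist [-6.000e-02  1.000e-02  1.609e+01] | d in current tool cm [ 63.91 -59.74  -4.87] | d in target tool cm [ 44.85 -75.11  -4.92]
```

Call:
play_rows(delta_pos=[[0,0,-1.2],[0,0,-1.2],[0,0,-1.2],[0,0,-1.3],[1.5,-2.5,0],[1.5,-2.5,0],[1.5,-2.5,0],[1.5,-2.5,0],[1.5,-2.5,0],[1.5,-2.5,0],[1.5,-2.5,0],[1.5,-2.5,0],[1.5,-2.5,0],[1.5,-2.5,0],[1.5,-2.5,0],[1.5,-2.5,0],[1.5,-2.5,0],[1.5,-2.5,0],[1.5,-2.5,0],[1.5,-2.5,0]], twist=[[0,0,4],[0,0,4],[0,0,4],[0,0,4],[0,0,0],[0,0,0],[0,0,0],[0,0,0],[0,0,0],[0,0,0],[0,0,0],[0,0,0],[0,0,0],[0,0,0],[0,0,0],[0,0,0],[0,0,0],[0,0,0],[0,0,0],[0,0,0]], jaw=[8.54,8.54,8.54,8.54,8.54,8.54,8.54,8.54,8.54,8.54,8.54,8.54,8.54,8.54,8.54,8.54,8.54,8.54,8.54,8.54], newtons=40)

```text
clock: 1.82
position: [413.1, -269.1, 280.3]
tcp_rot: [3.141, -0.081, -0.0]
force: [0.7, -1.9, -0.4]
finger_gap: 85.3
```

```bash
python3 - <<'E'
from h import *
plan([640,69,280],-3.04)
E
```

```text
t 1.82 pos [ 413.1 -269.1  280.3] F [ 0.7 -1.9 -0.4] gap 85.3
twist [0.   0.   0.09] | d in current tool cm [ 2.091e+01 -3.493e+01  3.000e-02] | d in target tool cm [ 2.086e+01 -3.496e+01  3.000e-02]
```

Call:
play_rows(delta_pos=[[1.5,-2.5,0],[1.5,-2.5,0],[1.5,-2.5,0],[1.5,-2.5,0],[1.5,-2.5,0],[1.5,-2.5,0],[1.5,-2.5,0],[1.5,-2.5,0],[1.5,-2.5,0],[1.5,-2.5,0],[1.5,-2.5,0],[1.5,-2.5,0],[1.5,-2.5,0],[1.4,-2.5,0],[0,0,0],[0,0,0]], twist=[[0,0,0],[0,0,0],[0,0,0],[0,0,0],[0,0,0],[0,0,0],[0,0,0],[0,0,0],[0,0,0],[0,0,0],[0,0,0],[0,0,0],[0,0,0],[0,0,0],[0,0,0],[0,0,0]], jaw=[8.54,8.54,8.54,8.54,8.54,8.54,8.54,8.54,8.54,8.54,8.54,8.54,8.54,8.54,8.54,8.54])

```text
clock: 3.15
position: [639.5, 70.1, 279.6]
tcp_rot: [-3.14, 0.077, 0.002]
force: [-0.2, -0.9, -0.5]
finger_gap: 85.5
```

```bash
cat >> h.py <<'E'
def wsnap(f):
    st=env.get_state(); d=env.get_image('wrist')
    T=np.eye(4);T[:3,:3]=R.from_rotvec(st['tcp_rot']).as_matrix();T[:3,3]=st['position']
    M=T@d['mount']; d['eye']=M[:3,3]; d['attitude']=R.from_matrix(M[:3,:3]).as_rotvec()
    pickle.dump(d,open(f+'.pkl','wb')); cv2.imwrite('pics/'+f+'.png',cv2.cvtColor(d['frame'],cv2.COLOR_RGB2BGR)); return d
E
python3 - <<'E'
from h import *
plan([661,69,280],-3.04)
d=wsnap('w1')
for P in [[661,69,162],[655.5,-50.5,134],[678,8.6,56]]: print(np.round(proj(d,P),1))
E
```

```text
t 3.15 pos [639.5  70.1 279.6] F [-0.2 -0.9 -0.5] gap 85.5
twist [-0.04  0.07  0.23] | d in current tool cm [ 2.15  0.01 -0.04] | d in target tool cm [ 2.15 -0.   -0.04]
[256.9 160.9]
[387.2 154.7]
[309.1 125.7]
```

View pics/w1.png

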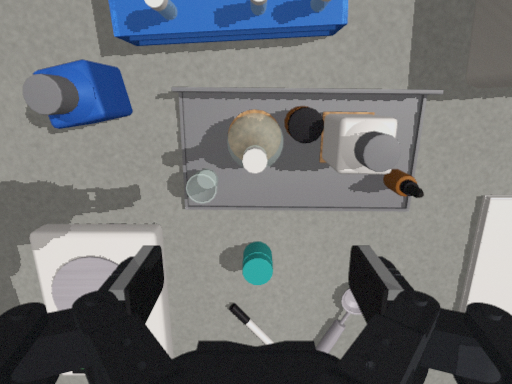

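```bash
python3 - <<'E'
from h import *
d=load('w1'); crop(d,170,80,450,220,2.8,'w1c.png')
np.set_printoptions(precision=1,suppress=True)
for p,z in [((255,159),162),((379,151),134),((305,124),56)]: print(ray(d,p,z))
print(d['eye'])
E
```

```text
[662.7  70.5 162. ]
[659.3 -42.7 134. ]
[680.1  13.2  56. ]
[711.7  67.1 421.7]
```

View pics/w1c.png

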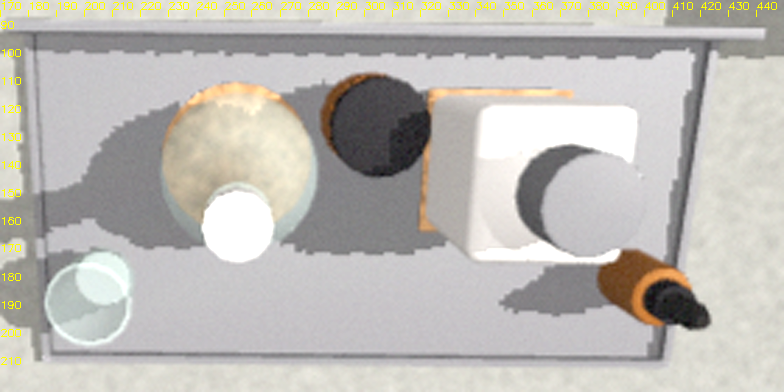

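Call:
play_rows(delta_pos=[[1.1,0,0],[1.1,0,0],[0,0,2],[0,0,2],[0,0,2],[0,0,2],[0,0,2],[0,0,2],[0,0,2],[0,0,2],[0,0,1.0],[0,0,0.7],[0,0,0],[0,0,0]], twist=[[0,0,0.2],[0,0,0],[0,0,0],[0,0,0],[0,0,0],[0,0,0],[0,0,0],[0,0,0],[0,0,0],[0,0,0],[0,0,0],[0,0,0],[0,0,0],[0,0,0]], jaw=[8.54,8.54,8.54,8.54,8.54,8.54,8.54,8.54,8.0,7,6,5,4.5,4], newtons=30)

```text
clock: 4.37
position: [661.7, 66.8, 104.0]
tcp_rot: [-3.14, 0.087, -0.001]
force: [-0.2, 0.2, 1.4]
finger_gap: 39.9
```

```bash
python3 - <<'E'
from h import *
plan([661.5,70,103],-3.04)
d=wsnap('w2'); s=snap('scene','s2.png'); crop(s,220,110,360,260,4,'s2c.png')
E
```

```text
t 4.37 pos [661.7  66.8 104. ] F [-0.2  0.2  1.4] gap 39.9
twist [-0.   -0.03 -0.14] | d in current tool cm [-0.04 -0.31  0.1 ] | d in target tool cm [-0.03 -0.31  0.1 ]
```

View pics/w2.png

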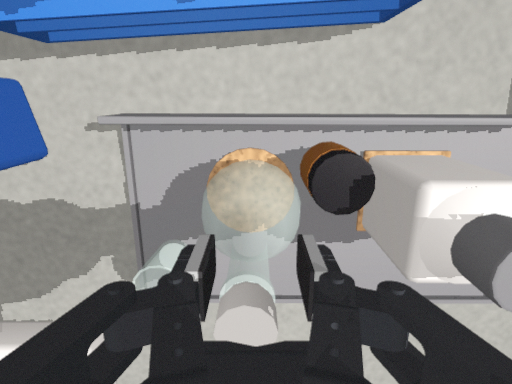

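View pics/s2c.png

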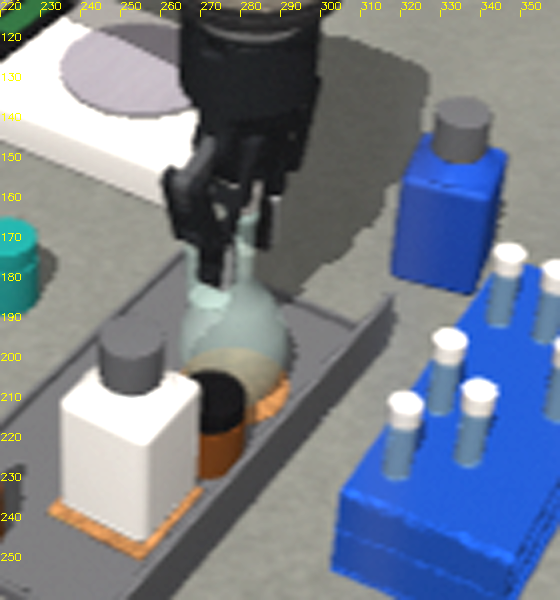

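Call:
play_rows(delta_pos=[[0,-0.25,0.1],[0,0,0],[0,0,0],[0,0,0],[0,0,0],[0,0,0],[0,0,0],[0,0,0],[0,0,0]], twist=[[0,0,0],[0,0,0],[0,0,0],[0,0,0],[0,0,0],[0,0,0],[0,0,0],[0,0,0],[0,0,0]], jaw=[3.5,3.0,2.6,2.3,2.0,1.7,1.4,1.0,0.8])

```text
clock: 5.22
position: [661.6, 69.9, 102.5]
tcp_rot: [-3.14, 0.086, -0.0]
force: [-0.9, 1.9, 2.3]
finger_gap: 17.3
```

```bash
python3 - <<'E'
from h import *
plan([661.5,70,103],-3.04)
d=wsnap('w3'); s=snap('scene','s3.png'); crop(s,220,110,360,260,4,'s3c.png')
E
```

```text
t 5.22 pos [661.6  69.9 102.5] F [-0.9  1.9  2.3] gap 17.3
twist [-0.02 -0.01 -0.11] | d in current tool cm [-0.01 -0.01 -0.05] | d in target tool cm [-0.01 -0.01 -0.05]
```

View pics/w3.png

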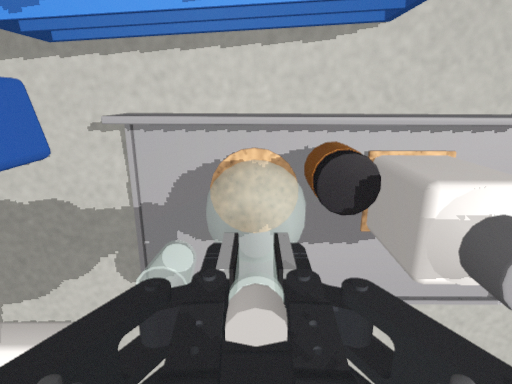

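Call:
play_rows(delta_pos=[[0,0,-0.8],[0,0,-2],[0,0,-2.4],[0,0,-2.4],[0,0,-2.4],[0,0,-2.4],[0,0,-2.4],[0,0,-2]], twist=[[0,0,0],[0,0,0],[0,0,0],[0,0,0],[0,0,0],[0,0,0],[0,0,0],[0,0,0]], jaw=[0.8,0.8,0.8,0.8,0.8,0.8,0.8,0.8])

```text
clock: 5.98
position: [661.4, 69.5, 272.6]
tcp_rot: [3.14, -0.087, 0.001]
force: [0.8, -0.0, -1.6]
finger_gap: 17.4
```

```bash
python3 - <<'E'
from h import *
plan([497,-321,270],-3.04)
d=wsnap('w4')
crop(d,170,60,450,220,2.8,'w4c.png')
E
```

```text
t 5.98 pos [661.4  69.5 272.6] F [ 0.8 -0.  -1.6] gap 17.4
twist [ 0.   -0.04 -0.12] | d in current tool cm [-14.27  39.89   0.25] | d in target tool cm [-14.35  39.86   0.26]
```

View pics/w4.png

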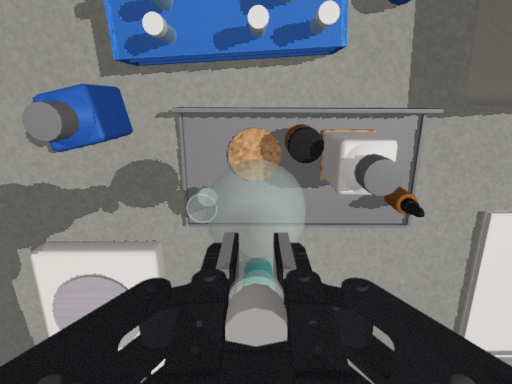

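Call:
play_rows(delta_pos=[[-0.5,1.2,0],[-0.9,2.5,0],[-0.9,2.5,0],[-0.9,2.5,0],[-0.9,2.5,0],[-0.9,2.5,0],[-0.9,2.5,0],[-0.9,2.5,0],[-0.9,2.5,0],[-0.9,2.5,0],[-0.9,2.5,0],[-0.9,2.5,0],[-0.9,2.5,0],[-0.9,2.5,0],[-0.9,2.5,0],[-0.9,2.5,0],[-0.3,1.2,0],[0,0,0]], twist=[[0,0,0],[0,0,0],[0,0,0],[0,0,0],[0,0,0],[0,0,0],[0,0,0],[0,0,0],[0,0,0],[0,0,0],[0,0,0],[0,0,0],[0,0,0],[0,0,0],[0,0,0],[0,0,0],[0,0,0],[0,0,0]], jaw=[0.8,0.8,0.8,0.8,0.8,0.8,0.8,0.8,0.8,0.8,0.8,0.8,0.8,0.8,0.8,0.8,0.8,0.8])

```text
clock: 7.53
position: [494.5, -324.3, 269.9]
tcp_rot: [3.14, -0.094, -0.002]
force: [0.2, -0.1, -2.2]
finger_gap: 17.1
```

```bash
python3 - <<'E'
from h import *
plan([497,-321,100],-3.04)
d=wsnap('w5'); t=snap('top','t5.png'); pickle.dump(t,open('t5.pkl','wb'))
print([np.round(proj(t,p)) for p in ([497,-321,4],[387,-317,4])])
crop(t,175,160,310,240,5.9,'t5c.png')
E
```

```text
t 7.53 pos [ 494.5 -324.3  269.9] F [ 0.2 -0.1 -2.2] gap 17.1
twist [ 0.04  0.08 -0.39] | d in current tool cm [ 0.25 -0.36 16.99] | d in target tool cm [ 0.23 -0.34 16.99]
[array([368., 251.]), array([369., 293.])]
```

View pics/w5.png

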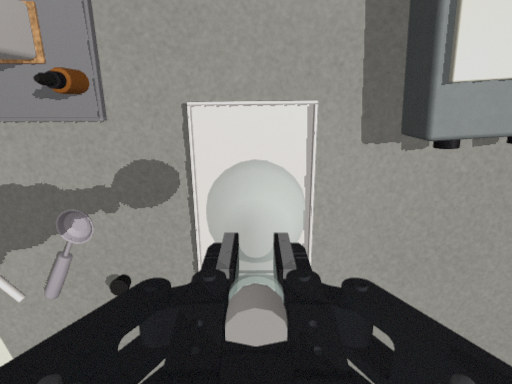

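View pics/t5c.png

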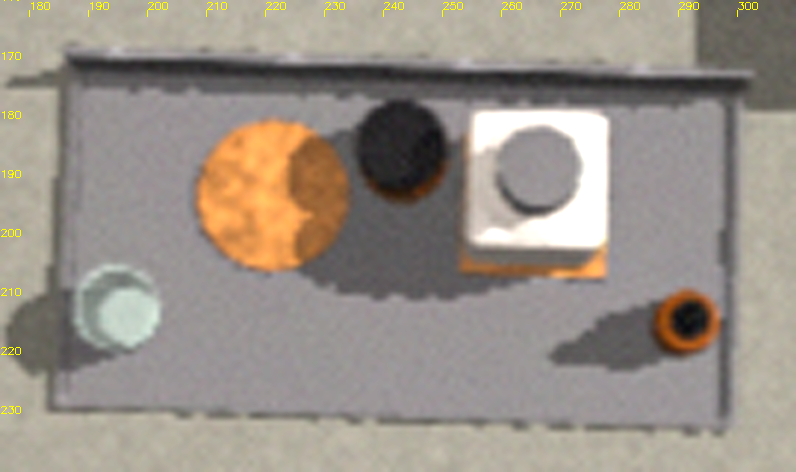

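```bash
python3 - <<'E'
from h import *
t=load('t5'); im=t['frame'].astype(int)
hsv=cv2.cvtColor(t['frame'],cv2.COLOR_RGB2HSV)
m=((hsv[...,0]>5)&(hsv[...,0]<22)&(hsv[...,1]>110)).astype(np.uint8); m[:,:200]=0;m[:,236:]=0;m[:170]=0;m[215:]=0
c,_=cv2.findContours(m,0,cv2.CHAIN_APPROX_NONE); c=max(c,key=cv2.contourArea)
(u,v),r=cv2.minEnclosingCircle(c); M=cv2.moments(m,True)
print(u,v,r,M['m10']/M['m00'],M['m01']/M['m00'],M['m00'])
print(ray(t,(u,v),8),ray(t,(M['m10']/M['m00'],M['m01']/M['m00']),8), 'r',r*1172/436)
E
```

```text
220.63873291015625 192.57803344726562 12.868792533874512 220.71153846153845 192.6903846153846 520.0
[663.00953716  70.72162596   8.        ] [662.69849408  70.52936592   8.        ] r 34.592258829589284
```

Call:
play_rows(delta_pos=[[0.2,-0.3,1],[0,0,2],[0,0,2],[0,0,2],[0,0,2],[0,0,2],[0,0,2],[0,0,1.5],[0,0,1],[0,0,0.6],[0,0,0.4],[0,0,0.3],[0,0,0]], twist=[[0,0,-0.4],[0,0,0],[0,0,0],[0,0,0],[0,0,0],[0,0,0],[0,0,0],[0,0,0],[0,0,0],[0,0,0],[0,0,0],[0,0,0],[0,0,0]], jaw=[0.8,0.8,0.8,0.8,0.8,0.8,0.8,0.8,0.8,0.8,0.8,0.8,0.8])

```text
clock: 8.72
position: [499.2, -317.8, 102.3]
tcp_rot: [-3.141, 0.075, -0.0]
force: [-0.5, 0.4, -1.8]
finger_gap: 17.3
```

Call:
play_rows(delta_pos=[[0,0,0.2],[0,0,0.1],[0,0,0]], twist=[[0,0,0],[0,0,0],[0,0,0]], jaw=[0.8,0.8,0.8])

```text
clock: 8.97
position: [499.1, -318.0, 99.5]
tcp_rot: [3.141, -0.076, 0.001]
force: [0.7, -0.9, -1.0]
finger_gap: 17.0
```

```bash
python3 - <<'E'
from h import *
plan([497,-321,100],-3.04)
s=snap('scene','s6.png'); crop(s,20,150,180,330,3.3,'s6c.png')
E
```

```text
t 8.97 pos [ 499.1 -318.    99.5] F [ 0.7 -0.9 -1. ] gap 17.0
twist [ 0.01 -0.02  0.28] | d in current tool cm [-0.19  0.3  -0.05] | d in target tool cm [-0.19  0.31 -0.05]
```

View pics/s6c.png

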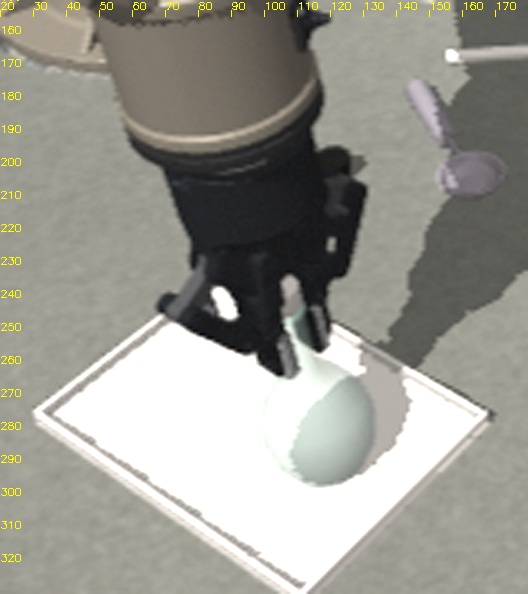

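Call:
play_rows(delta_pos=[[0,0,0.1],[0,0,0]], twist=[[0,0,0],[0,0,0]], jaw=[0.8,0.8])

```text
clock: 9.18
position: [499.1, -318.0, 98.5]
tcp_rot: [3.141, -0.076, 0.001]
force: [-0.1, -0.7, -1.4]
finger_gap: 17.3
```

Call:
play_rows(delta_pos=[[0,0,0.05],[0,0,0],[0,0,0],[0,0,0],[0,0,0],[0,0,0],[0,0,0],[0,0,0]], twist=[[0,0,0],[0,0,0],[0,0,0],[0,0,0],[0,0,0],[0,0,0],[0,0,0],[0,0,0]], jaw=[0.8,1.8,2.0,2.3,2.8,3.5,4.2,5.0])

```text
clock: 9.85
position: [499.0, -318.0, 97.8]
tcp_rot: [-3.141, 0.075, 0.0]
force: [0.4, -0.6, 0.1]
finger_gap: 50.0
```

```bash
python3 - <<'E'
from h import *
plan([499,-318,270],-3.04)
d=wsnap('w7');s=snap('scene','s7.png'); crop(s,20,150,180,330,3.3,'s7c.png')
E
```

```text
t 9.85 pos [ 499.  -318.    97.8] F [ 0.4 -0.6  0.1] gap 50.0
twist [-0.01  0.    0.29] | d in current tool cm [  0.     0.   -17.22] | d in target tool cm [  0.     0.   -17.22]
```

View pics/w7.png

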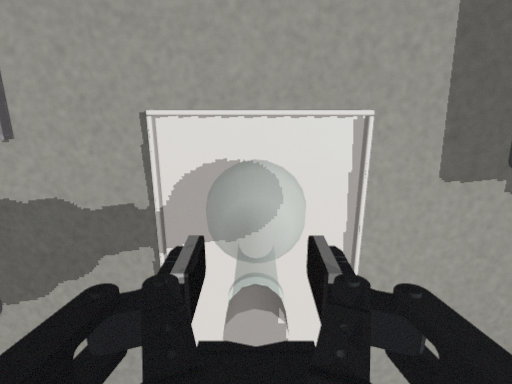

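Call:
play_rows(delta_pos=[[0,0,-1],[0,0,-2],[0,0,-2.5],[0,0,-2.5],[0,0,-2.5],[0,0,-2.5],[0,0,-2.5],[0,0,-1.5],[1.3,-2.5,0],[1.3,-2.5,0],[1.3,-2.5,0],[1.3,-2.5,0],[1.3,-2.5,0],[1.3,-2.5,0],[1.3,-2.5,0],[1.3,-2.5,0],[1.3,-2.5,0],[1.3,-2.5,0],[1.3,-2.7,0],[0,0,0]], twist=[[0,0,0],[0,0,0],[0,0,0],[0,0,0],[0,0,0],[0,0,0],[0,0,0],[0,0,0.3],[0,0,0],[0,0,0],[0,0,0],[0,0,0],[0,0,0],[0,0,0],[0,0,0],[0,0,0],[0,0,0],[0,0,0],[0,0,0],[0,0,0]], jaw=[5.5,6,6.5,7,7,7,7,7,7,7,7,7,7,7,7,7,7,7,7,7])

```text
clock: 11.62
position: [658.2, -42.2, 268.5]
tcp_rot: [-3.138, 0.073, -0.001]
force: [-1.3, 1.3, 0.2]
finger_gap: 69.9
```

```bash
python3 - <<'E'
from h import *
plan([656,-48.5,105],-3.04)
d=wsnap('w8');s=snap('scene','s8.png'); crop(s,20,150,180,330,3.3,'s8c.png')
E
```

```text
t 11.62 pos [658.2 -42.2 268.5] F [-1.3  1.3  0.2] gap 69.9
twist [-0.17 -0.05  0.36] | d in current tool cm [-0.2   0.69 16.35] | d in target tool cm [-0.18  0.64 16.35]
```

View pics/w8.png

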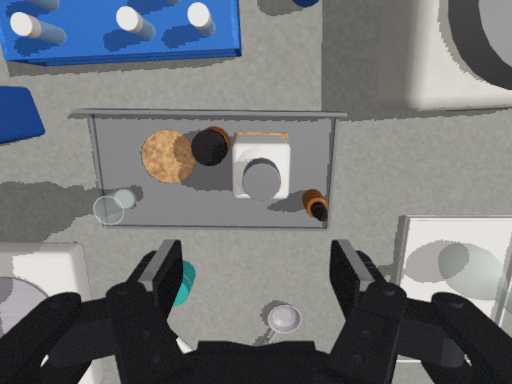

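View pics/s8c.png

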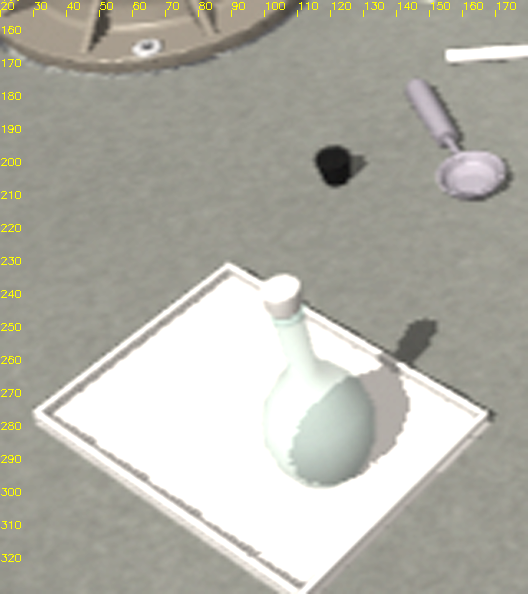

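```bash
python3 - <<'E'
from h import *
d=load('w8'); 
np.set_printoptions(precision=1,suppress=True)
print(ray(d,(262,179.5),134))
for p,z in [((235.5,133),8),((288,133),8),((168,157),8),((210,147),56),((75,110),49),((345,114),49)]: print(ray(d,p,z))
E
```

```text
[659.5 -46.7 134. ]
[689.2 -16.4   8. ]
[686.1 -82.5   8. ]
[662.8  72.5   8. ]
[679.9   9.8  56. ]
[726.9 157.2  49. ]
[ 708.5 -142.3   49. ]
```

Call:
play_rows(delta_pos=[[-0.1,0.6,1],[0,0,2],[0,0,2],[0,0,2],[0,0,2],[0,0,2],[0,0,2],[0,0,1.6],[0,0,1],[0,0,0.7],[0,0,0.4],[0,0,0],[0,0,0]], twist=[[0,0,0.3],[0,0,0],[0,0,0],[0,0,0],[0,0,0],[0,0,0],[0,0,0],[0,0,0],[0,0,0],[0,0,0],[0,0,0],[0,0,0],[0,0,0]], jaw=[7,7,7,7,7,7,7,7,6.5,6,6,5.5,5.5])

```text
clock: 12.8
position: [655.5, -55.2, 101.5]
tcp_rot: [3.14, -0.092, 0.001]
force: [-0.3, 0.1, 0.8]
finger_gap: 54.8
```

```bash
python3 - <<'E'
from h import *
plan([657,-48,101],-3.04)
d=wsnap('w9')
E
```

```text
t 12.8 pos [655.5 -55.2 101.5] F [-0.3  0.1  0.8] gap 54.8
twist [ 0.   -0.05 -0.33] | d in current tool cm [ 0.11 -0.73  0.05] | d in target tool cm [ 0.11 -0.73  0.05]
```

View pics/w9.png

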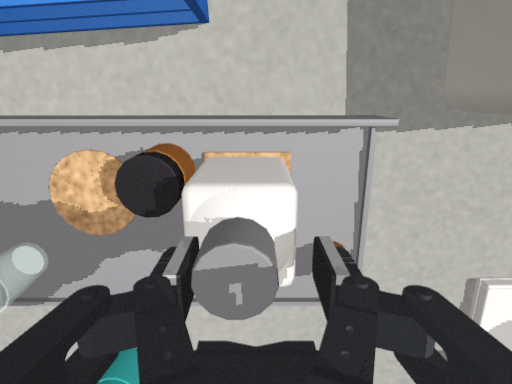

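Call:
play_rows(delta_pos=[[0.1,-0.4,0.05],[0,-0.32,0],[0,0,0],[0,0,0],[0,0,0],[0,0,0],[0,0,0],[0,0,0],[0,0,0],[0,0,0]], twist=[[0,0,-0.3],[0,0,0],[0,0,0],[0,0,0],[0,0,0],[0,0,0],[0,0,0],[0,0,0],[0,0,0],[0,0,0]], jaw=[5.5,5.5,5.2,4.8,4.4,4.0,3.7,3.4,3.0,2.6], newtons=40)

```text
clock: 13.68
position: [656.8, -47.4, 100.6]
tcp_rot: [-3.14, 0.083, -0.001]
force: [-1.5, 2.9, 4.9]
finger_gap: 35.1
```

```bash
python3 - <<'E'
from h import *
plan([657,-48,101],-3.04)
d=wsnap('w10')
E
```

```text
t 13.68 pos [656.8 -47.4 100.6] F [-1.5  2.9  4.9] gap 35.1
twist [-0.02 -0.02 -0.  ] | d in current tool cm [ 0.03  0.06 -0.04] | d in target tool cm [ 0.03  0.06 -0.04]
```

View pics/w10.png

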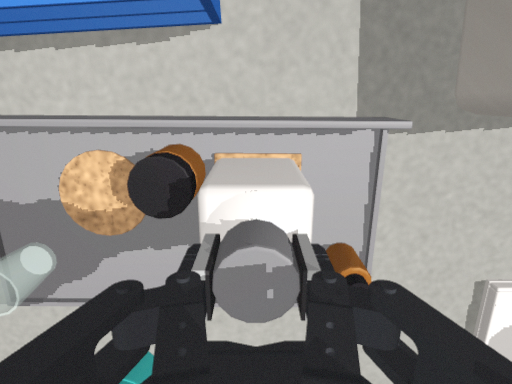

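Call:
play_rows(delta_pos=[[0,0,-0.8],[0,0,-2],[0,0,-2.4],[0,0,-2.4],[0,0,-2.4],[0,0,-2.4],[0,0,-2.4],[0,0,-1.4],[0,0,0]], twist=[[0,0,0],[0,0,0],[0,0,0],[0,0,0],[0,0,0],[0,0,0],[0,0,0],[0,0,0],[0,0,0]], jaw=[2.6,2.6,2.6,2.6,2.6,2.6,2.6,2.6,2.6])

```text
clock: 14.48
position: [657.7, -48.1, 266.1]
tcp_rot: [3.14, -0.084, 0.007]
force: [0.9, 1.0, -1.4]
finger_gap: 35.0
```

Call:
play_rows(delta_pos=[[-0.9,1.0,0],[-1.8,2.0,0],[-1.8,2.0,0],[-1.8,2.0,0],[-1.8,2.0,0],[-1.8,2.0,0],[-1.8,2.0,0],[-1.8,2.0,0],[-1.8,2.0,0],[-1.8,2.0,0],[-1.8,2.0,0],[-1.8,2.0,0],[-1.8,2.0,0],[-1.8,2.0,0],[-0.9,1.0,0],[-0.1,0.1,0],[0,0,0],[0,0,0]], twist=[[0,0,0],[0,0,0],[0,0,0],[0,0,0],[0,0,0],[0,0,0],[0,0,0],[0,0,0],[0,0,0],[0,0,0],[0,0,0],[0,0,0],[0,0,0],[0,0,0],[0,0,0],[0,0,0],[0,0,0],[0,0,0]], jaw=[2.6,2.6,2.6,2.6,2.6,2.6,2.6,2.6,2.6,2.6,2.6,2.6,2.6,2.6,2.6,2.6,2.6,2.6])

```text
clock: 15.98
position: [388.9, -314.4, 261.8]
tcp_rot: [-3.14, 0.084, 0.001]
force: [0.5, 0.1, -1.9]
finger_gap: 35.3
```

```bash
python3 - <<'E'
from h import *
plan([389,-314,98],-3.04)
d=wsnap('w11');t=snap('top','t11.png'); pickle.dump(t,open('t11.pkl','wb'))
crop(t,175,160,310,240,5.9,'t11c.png')
E
```

```text
t 15.98 pos [ 388.9 -314.4  261.8] F [ 0.5  0.1 -1.9] gap 35.3
twist [-0.04  0.04 -0.01] | d in current tool cm [ 0.02 -0.03 16.38] | d in target tool cm [ 1.000e-02 -4.000e-02  1.638e+01]
```

View pics/w11.png

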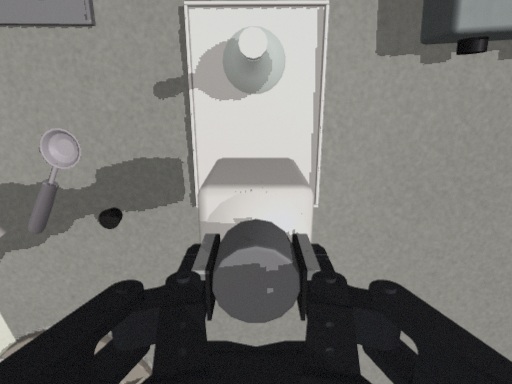

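View pics/t11.png

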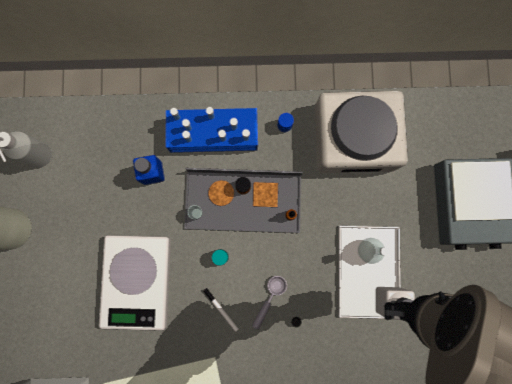

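Call:
play_rows(delta_pos=[[0,0,1],[0,0,2],[0,0,2],[0,0,2],[0,0,2],[0,0,2],[0,0,2],[0,0,1.5],[0,0,0.8],[0,0,0.5],[0,0,0.4],[0,0,0.2],[0,0,0],[0,0,0]], twist=[[0,0,0],[0,0,0],[0,0,0],[0,0,0],[0,0,0],[0,0,0],[0,0,0],[0,0,0],[0,0,0],[0,0,0],[0,0,0],[0,0,0],[0,0,0],[0,0,0]], jaw=[2.6,2.6,2.6,2.6,2.6,2.6,2.6,2.6,2.6,2.6,2.6,2.6,2.6,2.6])

```text
clock: 17.25
position: [389.3, -315.1, 98.9]
tcp_rot: [3.14, -0.084, 0.001]
force: [-0.2, -0.6, -2.0]
finger_gap: 35.0
```

```bash
python3 - <<'E'
from h import *
plan([389,-314,96.6],-3.04)
t=load('t11'); hsv=cv2.cvtColor(t['frame'],cv2.COLOR_RGB2HSV)
m=((hsv[...,0]>5)&(hsv[...,0]<22)&(hsv[...,1]>110)).astype(np.uint8); m[:,:200]=0;m[:,282:]=0;m[:170]=0;m[215:]=0
c,_=cv2.findContours(m,0,cv2.CHAIN_APPROX_NONE)
for k in c:
    if cv2.contourArea(k)<100: continue
    print(cv2.minAreaRect(k),ray(t,cv2.minAreaRect(k)[0],8),ray(t,cv2.minEnclosingCircle(k)[0],8))
E
```

```text
t 17.25 pos [ 389.3 -315.1   98.9] F [-0.2 -0.6 -2. ] gap 35.0
twist [ 0.02 -0.04 -0.01] | d in current tool cm [-0.04 -0.11  0.23] | d in target tool cm [-0.04 -0.11  0.23]
((265.0, 194.0), (24.0, 24.0), 90.0) [656.31907083 -49.31117018   8.        ] [656.31907083 -49.31117018   8.        ]
((220.5, 192.5), (25.0, 25.0), 90.0) [663.23117785  71.09396531   8.        ] [663.22356257  70.76895654   8.        ]
```

Call:
play_rows(delta_pos=[[0,0,0.1],[0,0,0.1],[0,0,0.05],[0,0,0],[0,0,0],[0,0,0],[0,0,0],[0,0,0],[0,0,0],[0,0,0],[0,0,0]], twist=[[0,0,0],[0,0,0],[0,0,0],[0,0,0],[0,0,0],[0,0,0],[0,0,0],[0,0,0],[0,0,0],[0,0,0],[0,0,0]], jaw=[2.6,2.6,2.6,2.6,3.6,3.8,4.2,4.7,5.2,5.8,6.5])

```text
clock: 18.17
position: [388.9, -314.9, 95.8]
tcp_rot: [-3.14, 0.084, 0.0]
force: [-0.3, -0.2, 0.3]
finger_gap: 65.0
```

```bash
python3 - <<'E'
from h import *
plan([389,-314,96.6],-3.04)
wsnap('w12')
E
```

```text
t 18.17 pos [ 388.9 -314.9   95.8] F [-0.3 -0.2  0.3] gap 65.0
twist [-0.01  0.01 -0.02] | d in current tool cm [ 0.   -0.09 -0.08] | d in target tool cm [ 0.   -0.09 -0.08]
```

View pics/w12.png

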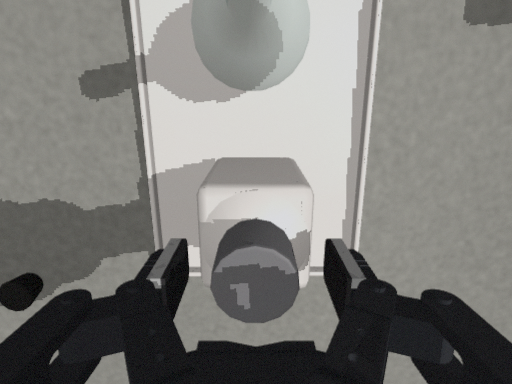

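Call:
play_rows(delta_pos=[[0,0,-1],[0,0,-2.4],[0,0,-2.4],[0,0,-2.4],[0,0,-2.4],[0,0,-2.4],[0,0,-2.4],[0,0,0]], twist=[[0,0,0],[0,0,0],[0,0,0],[0,0,0],[0,0,0],[0,0,0],[0,0,0],[0,0,0]], jaw=[7,7.5,7.5,7.5,7.5,7.5,7.5,7.5])

```text
clock: 18.88
position: [390.6, -315.9, 255.0]
tcp_rot: [3.137, -0.084, 0.009]
force: [0.8, -1.5, -0.2]
finger_gap: 74.9
```

Call:
play_rows(delta_pos=[[1.0,-1.2,0],[1.9,-2.4,0],[1.9,-2.4,0],[1.9,-2.4,0],[1.9,-2.4,0],[1.9,-2.4,0],[1.9,-2.4,0],[1.9,-2.4,0],[1.9,-2.4,0],[1.9,-2.4,0],[1.9,-2.4,0],[1.9,-2.4,0],[1.9,-2.4,0],[1.9,-2.4,0],[1.5,-1.6,0],[0,0,0],[0,0,0],[0,0,0]], twist=[[0,0,0],[0,0,0],[0,0,0],[0,0,0],[0,0,0],[0,0,0],[0,0,0],[0,0,0],[0,0,0],[0,0,0],[0,0,0],[0,0,0],[0,0,0],[0,0,0],[0,0,0],[0,0,0],[0,0,0],[0,0,0]], jaw=[7.5,7.5,7.5,7.5,7.5,7.5,7.5,7.5,7.5,7.5,7.5,7.5,7.5,7.5,7.5,7.5,7.5,7.5])

```text
clock: 20.38
position: [678.3, 9.6, 249.8]
tcp_rot: [3.14, -0.084, -0.001]
force: [0.2, 0.3, 0.6]
finger_gap: 75.2
```

```bash
python3 - <<'E'
from h import *
plan([679.3,10,16],-3.2)
d=wsnap('w13'); crop(d,120,60,400,260,2.8,'w13c.png')
s=snap('scene','s13.png')
E
```

```text
t 20.38 pos [678.3   9.6 249.8] F [0.2 0.3 0.6] gap 75.2
twist [0.02 0.03 0.14] | d in current tool cm [ 0.11 -0.05 23.38] | d in target tool cm [ 0.09 -0.04 23.38]
```

View pics/w13c.png

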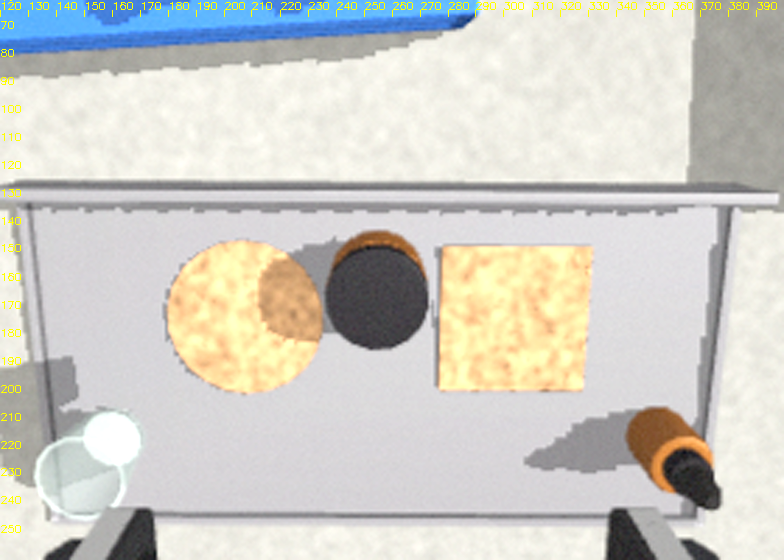

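View pics/s13.png

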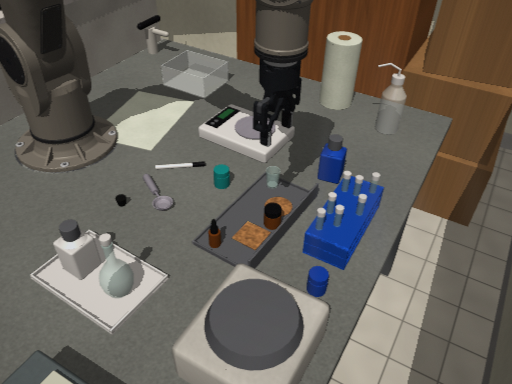

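```bash
python3 - <<'E'
from h import *
np.set_printoptions(precision=1,suppress=True)
d=load('w13')
for p,z in [((254.6,166.1),56),((303.6,173.2),8),((207.1,172.9),8),((120+33/2.8,60+200/2.8),49),((120+755/2.8,60+200/2.8),49)]: print(ray(d,p,z))
E
```

```text
[679.5  11.6  56. ]
[657.1 -48.1   8. ]
[663.9  71.9   8. ]
[722.9 141.1  49. ]
[ 708.1 -134.8   49. ]
```

Call:
play_rows(delta_pos=[[0.1,-0.07,1],[0,0,2.4],[0,0,2.4],[0,0,2.4],[0,0,2.4],[0,0,2.4],[0,0,2.4],[0,0,2.4],[0,0,2],[0,0,1.5],[0,0,1],[0,0,0.5],[0,0,0],[0,0,0]], twist=[[0,0,0.1],[0,0,0],[0,0,0],[0,0,0],[0,0,0],[0,0,0],[0,0,0],[0,0,0],[0,0,0],[0,0,0],[0,0,0],[0,0,0],[0,0,0],[0,0,0]], jaw=[7.5,7.5,7.5,7.5,7.5,7.5,7.5,7.5,7.0,6.5,6.5,6.2,6,6])

```text
clock: 21.65
position: [680.2, 10.8, 22.5]
tcp_rot: [-3.14, 0.086, -0.001]
force: [-0.1, 1.0, 0.1]
finger_gap: 60.2
```

```bash
python3 - <<'E'
from h import *
plan([679.3,10,17],-3.2)
d=wsnap('w14')
E
```

```text
t 21.65 pos [680.2  10.8  22.5] F [-0.1  1.   0.1] gap 60.2
twist [-0.01 -0.05  0.04] | d in current tool cm [-0.09  0.09  0.55] | d in target tool cm [-0.09  0.09  0.55]
```

View pics/w14.png

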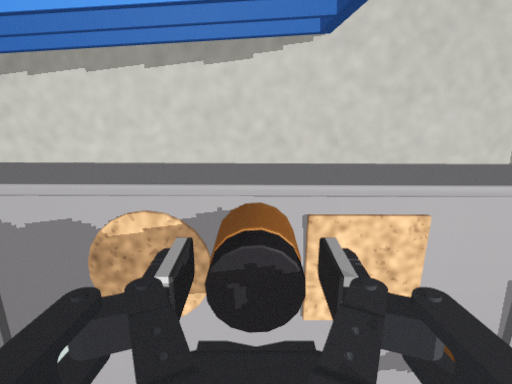

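Call:
play_rows(delta_pos=[[-0.05,0,0.2],[0,0,0.2],[0,0,0],[0,0,0],[0,0,0],[0,0,0],[0,0,0],[0,0,0],[0,0,0]], twist=[[0,0,0],[0,0,0],[0,0,0],[0,0,0],[0,0,0],[0,0,0],[0,0,0],[0,0,0],[0,0,0]], jaw=[6,5.6,5.2,4.8,4.5,4.2,3.9,3.5,3.2], newtons=30)

```text
clock: 22.45
position: [679.4, 11.0, 18.2]
tcp_rot: [-3.14, 0.086, -0.001]
force: [-1.9, 0.4, 6.4]
finger_gap: 41.2
```

```bash
python3 - <<'E'
from h import *
plan([679.3,10,17],-3.2)
t=load('t11'); im=t['frame'].astype(int)
# pan centre: purple-ish grey disc
crop(t,95,230,175,335,5.5,'pan.png')
E
```

```text
t 22.45 pos [679.4  11.   18.2] F [-1.9  0.4  6.4] gap 41.2
twist [-0.01 -0.02  0.05] | d in current tool cm [-0.    0.1   0.12] | d in target tool cm [-0.    0.1   0.12]
```

View pics/pan.png

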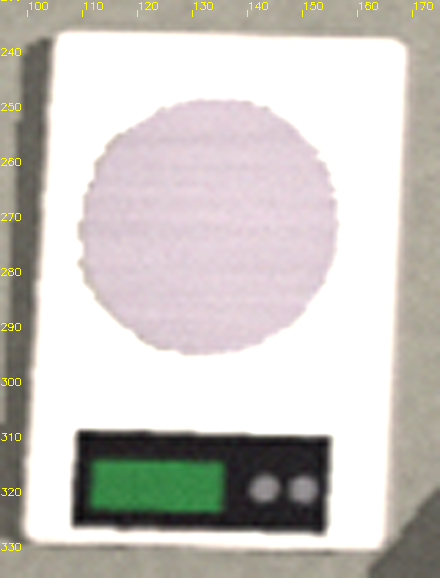

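```bash
python3 - <<'E'
from h import *
t=load('t11'); print(ray(t,(132.8,271.3),50))
s=load('scene0'); im=s['frame'];crop(s,190,95,300,160,7,'pans.png')
E
```

```text
[460.28911513 296.19780962  50.        ]
```

View pics/pans.png

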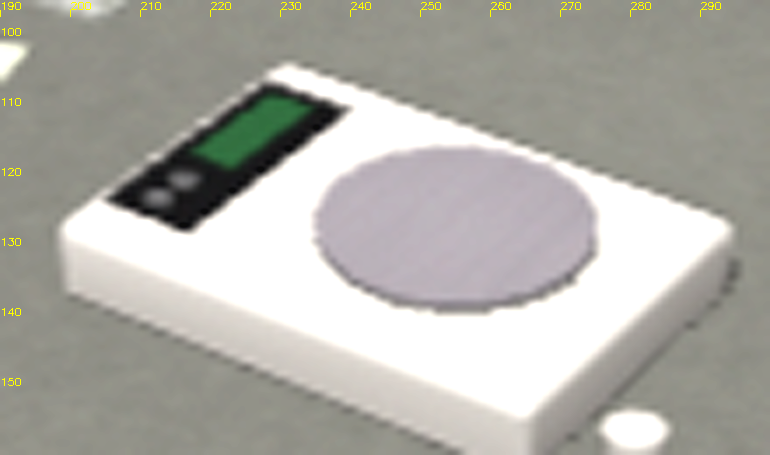

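Call:
play_rows(delta_pos=[[0,0,-0.5],[0,0,-1.5],[0,0,-2.4],[0,0,-2.4],[0,0,-2.4],[0,0,-2.4],[0,0,-2.4],[0,0,-1],[0,0,0],[0,0,0]], twist=[[0,0,0],[0,0,0],[0,0,0],[0,0,0],[0,0,0],[0,0,0],[0,0,0],[0,0,0],[0,0,0],[0,0,0]], jaw=[3.2,3.2,3.2,3.2,3.2,3.2,3.2,3.2,3.2,3.2])

```text
clock: 23.28
position: [679.3, 10.7, 168.2]
tcp_rot: [3.14, -0.087, 0.001]
force: [0.1, 0.1, -1.4]
finger_gap: 40.7
```

Call:
play_rows(delta_pos=[[-1.0,-1.1,0],[-1.9,-2.3,0],[-1.9,-2.3,0],[-1.9,-2.3,0],[-1.9,-2.3,0],[-1.9,-2.3,0],[-1.9,-2.3,0],[-1.9,-2.3,0],[-1.9,-2.3,0],[-1.9,-2.3,0],[-1.9,-2.3,0],[-1.9,-2.3,0],[-1.5,-0.9,0],[0,0,0],[0,0,0],[0,0,0]], twist=[[0,0,0],[0,0,0],[0,0,0],[0,0,0],[0,0,0],[0,0,0],[0,0,0],[0,0,0],[0,0,0],[0,0,0],[0,0,0],[0,0,0],[0,0,0],[0,0,0],[0,0,0],[0,0,0]], jaw=[3.2,3.2,3.2,3.2,3.2,3.2,3.2,3.2,3.2,3.2,3.2,3.2,3.2,3.2,3.2,3.2])

```text
clock: 24.62
position: [460.5, 295.5, 167.0]
tcp_rot: [3.139, -0.087, -0.002]
force: [-0.3, -1.4, -1.4]
finger_gap: 40.6
```

```bash
python3 - <<'E'
from h import *
plan([460.3,296.2,64.2],-3.2)
print(ray(load('scene0'),(255.1,127.3),50))
d=wsnap('w15')
print(np.round(proj(d,[460.3,296.2,50])))
E
```

```text
t 24.62 pos [460.5 295.5 167. ] F [-0.3 -1.4 -1.4] gap 40.6
twist [0.05 0.06 0.03] | d in current tool cm [-1.000e-02 -8.000e-02  1.028e+01] | d in target tool cm [-0.02 -0.07 10.28]
[464.57958716 294.90086912  50.        ]
[256. 186.]
```

View pics/w15.png

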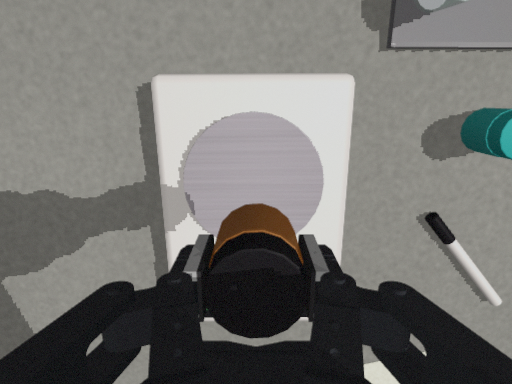

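Call:
play_rows(delta_pos=[[0.2,-0.1,1],[0,0,2],[0,0,2],[0,0,2],[0,0,1.5],[0,0,0.8],[0,0,0.4],[0,0,0.2],[0,0,0],[0,0,0]], twist=[[0,0,0],[0,0,0],[0,0,0],[0,0,0],[0,0,0],[0,0,0],[0,0,0],[0,0,0],[0,0,0],[0,0,0]], jaw=[3.2,3.2,3.2,3.2,3.2,3.2,3.2,3.2,3.2,3.2])

```text
clock: 25.5
position: [463.1, 297.4, 69.5]
tcp_rot: [-3.14, 0.087, -0.001]
force: [-0.1, -0.7, -0.8]
finger_gap: 40.9
```

```bash
python3 - <<'E'
from h import *
plan([462.5,296.5,64.2],-3.2)
E
```

```text
t 25.5 pos [463.1 297.4  69.5] F [-0.1 -0.7 -0.8] gap 40.9
twist [-0.04 -0.05  0.04] | d in current tool cm [-0.06  0.09  0.53] | d in target tool cm [-0.06  0.09  0.53]
```

Call:
play_rows(delta_pos=[[-0.05,0.05,0.2],[0,0,0.2],[0,0,0],[0,0,0]], twist=[[0,0,0],[0,0,0],[0,0,0],[0,0,0]], jaw=[3.2,3.2,3.2,3.2])

```text
clock: 25.83
position: [462.2, 296.6, 65.0]
tcp_rot: [-3.14, 0.086, -0.0]
force: [0.2, -0.5, -2.0]
finger_gap: 41.0
```

Call:
play_rows(delta_pos=[[0,0,0.1],[0,0,0],[0,0,0],[0,0,0],[0,0,0],[0,0,0],[0,0,0],[0,0,0],[0,0,0]], twist=[[0,0,0],[0,0,0],[0,0,0],[0,0,0],[0,0,0],[0,0,0],[0,0,0],[0,0,0],[0,0,0]], jaw=[3.2,3.2,4.2,4.4,4.8,5.3,5.9,6.5,7.2])

```text
clock: 26.58
position: [462.2, 296.7, 63.9]
tcp_rot: [-3.14, 0.086, -0.0]
force: [-0.3, 0.9, -0.5]
finger_gap: 71.9
```

Call:
play_rows(delta_pos=[[0,0,-1],[0,0,-2.4],[0,0,-2.4],[0,0,-2.4],[0,0,-2.4],[0,0,-2.4],[0,0,-2.4],[0,0,-2.4],[0,0,0],[0,0,0]], twist=[[0,0,0],[0,0,0],[0,0,0],[0,0,0],[0,0,0],[0,0,0],[0,0,0],[0,0,0],[0,0,0],[0,0,0]], jaw=[7.2,7.2,7.2,7.2,7.2,7.2,7.2,7.2,7.2,7.2])

```text
clock: 27.42
position: [462.6, 297.0, 243.7]
tcp_rot: [-3.139, 0.086, -0.004]
force: [0.2, -0.3, 0.9]
finger_gap: 71.6
```

```bash
python3 - <<'E'
from h import *
plan([462.5,296.5,64.2],-3.2)
d=wsnap('w16'); t=snap('scene','s16.png'); crop(t,190,95,300,160,7,'s16c.png')
E
```

```text
t 27.42 pos [462.6 297.  243.7] F [ 0.2 -0.3  0.9] gap 71.6
twist [-0.09 -0.15  0.05] | d in current tool cm [-0.05  0.08 17.95] | d in target tool cm [-0.    0.05 17.95]
```

View pics/w16.png

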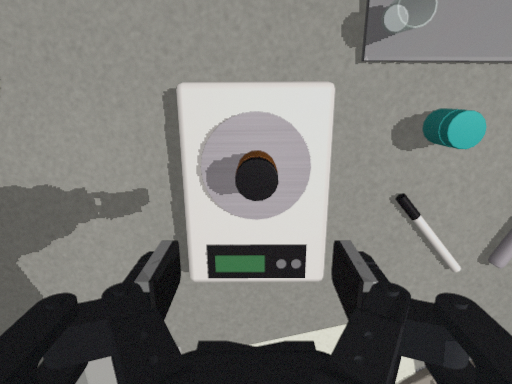

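View pics/s16c.png

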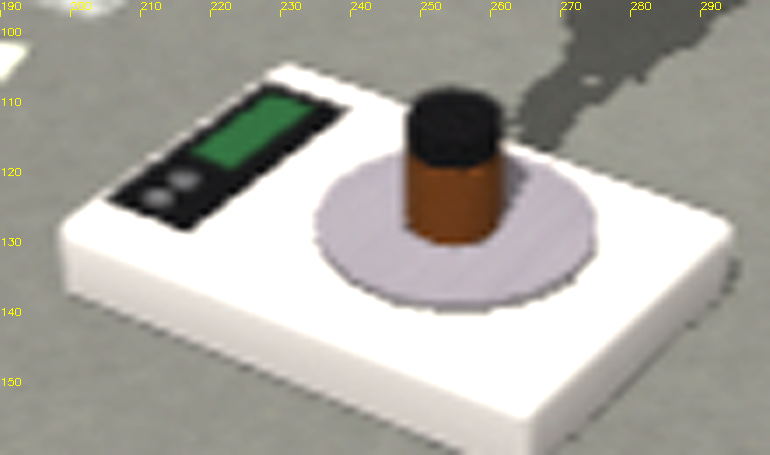

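```bash
python3 - <<'E'
from h import *
np.set_printoptions(precision=1,suppress=True)
s=load('scene0'); d=load('w16')
print('scene jar',ray(s,(254.9,111.2),102),'pan',ray(s,(255.1,127.3),50))
print('wrist jar',ray(d,(257,179.5),102),'pan',ray(d,(254.5,165),50))
plan([389,-315,260],-3.1)
E
```

```text
scene jar [461.6 297.4 102. ] pan [464.6 294.9  50. ]
wrist jar [462.4 296.9 102. ] pan [465.6 299.4  50. ]
t 27.52 pos [461.8 296.4 241.7] F [-0.2  0.8 -0.5] gap 72.3
twist [ 0.   0.  -0.1] | d in current tool cm [-3.9 61.5 -1.8] | d in target tool cm [-4.  61.4 -1.8]
```

Call:
play_rows(delta_pos=[[0.2,1.2,-1.4],[0.3,2.4,-1.4],[0.3,3,0],[0.3,3,0],[0.3,3,0],[0.3,3,0],[0.3,3,0],[0.3,3,0],[0.3,3,0],[0.3,3,0],[0.3,3,0],[0.3,3,0],[0.3,3,0],[0.3,3,0],[0.3,3,0],[0.3,3,0],[0.3,3,0],[0.3,3,0],[0.3,3,0],[0.3,3,0]], twist=[[0,0,0],[0,0,0],[0,0,0],[0,0,0],[0,0,0],[0,0,0],[0,0,0],[0,0,0],[0,0,0],[0,0,0],[0,0,0],[0,0,0],[0,0,0],[0,0,0],[0,0,0],[0,0,0],[0,0,0],[0,0,0],[0,0,0],[0,0,0]], jaw=[7.2,7.2,7.2,7.2,7.2,7.2,7.2,7.2,7.2,7.2,7.2,7.2,7.2,7.2,7.2,7.2,7.2,7.2,7.2,7.2])

```text
clock: 29.18
position: [488.7, -283.0, 268.7]
tcp_rot: [-3.14, 0.086, 0.003]
force: [0.2, 1.0, -0.2]
finger_gap: 71.9
```

Call:
play_rows(delta_pos=[[0.5,2,0],[0.4,1.2,0],[0.3,0.4,0],[0,0,0],[0,0,0],[0,0,0]], twist=[[0,0,0],[0,0,0],[0,0,0],[0,0,0],[0,0,0],[0,0,0]], jaw=[7,7,7,7,7,7])

```text
clock: 29.68
position: [499.6, -316.7, 269.7]
tcp_rot: [-3.14, 0.084, 0.0]
force: [0.2, -0.2, 0.1]
finger_gap: 70.4
```

```bash
python3 - <<'E'
from h import *
plan([499,-318,98],-3.2)
d=wsnap('w17')
print(np.round(proj(d,[499,-318,158])))
E
```

```text
t 29.68 pos [ 499.6 -316.7  269.7] F [ 0.2 -0.2  0.1] gap 70.4
twist [-0.04  0.01  0.15] | d in current tool cm [-0.05  0.14 17.17] | d in target tool cm [-0.06  0.13 17.17]
[258. 188.]
```

View pics/w17.png

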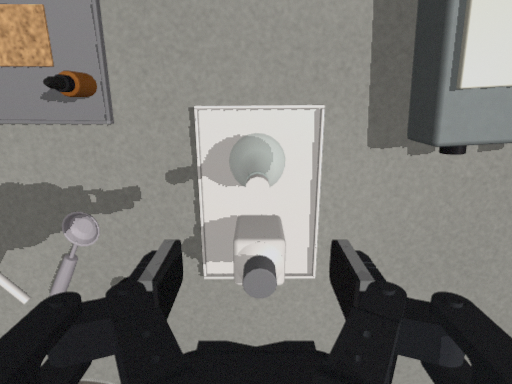

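Call:
play_rows(delta_pos=[[-0.05,0.1,1],[0,0,2],[0,0,2],[0,0,2],[0,0,2],[0,0,2],[0,0,2],[0,0,1.8],[0,0,1],[0,0,0.7],[0,0,0.5],[0,0,0],[0,0,0],[0,0,0]], twist=[[0,0,0],[0,0,0],[0,0,0],[0,0,0],[0,0,0],[0,0,0],[0,0,0],[0,0,0],[0,0,0],[0,0,0],[0,0,0],[0,0,0],[0,0,0],[0,0,0]], jaw=[7,7,7,7,7,7,7,7,6.5,6,5.5,5,4.5,4], newtons=30)

```text
clock: 30.9
position: [499.3, -319.5, 100.7]
tcp_rot: [3.14, -0.086, 0.002]
force: [0.5, -0.3, 0.4]
finger_gap: 40.1
```

```bash
python3 - <<'E'
from h import *
plan([499,-318,98],-3.2)
d=wsnap('w18')
E
```

```text
t 30.9 pos [ 499.3 -319.5  100.7] F [ 0.5 -0.3  0.4] gap 40.1
twist [ 0.03 -0.07  0.05] | d in current tool cm [-0.04 -0.15  0.27] | d in target tool cm [-0.04 -0.15  0.27]
```

View pics/w18.png

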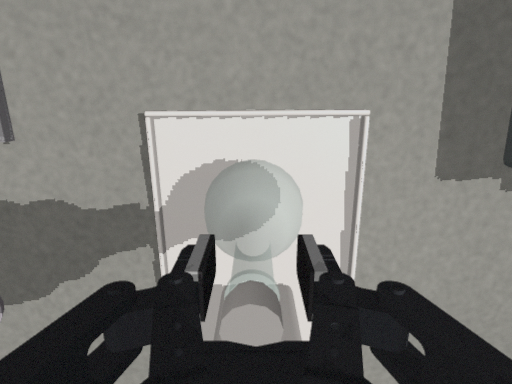

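Call:
play_rows(delta_pos=[[-0.03,-0.15,0.15],[0,0,0.12],[0,0,0],[0,0,0],[0,0,0],[0,0,0],[0,0,0],[0,0,0],[0,0,0]], twist=[[0,0,0],[0,0,0],[0,0,0],[0,0,0],[0,0,0],[0,0,0],[0,0,0],[0,0,0],[0,0,0]], jaw=[3.5,3.0,2.6,2.3,2.0,1.7,1.4,1.0,0.8])

```text
clock: 31.7
position: [498.7, -317.9, 97.2]
tcp_rot: [3.14, -0.086, 0.0]
force: [-1.5, 0.3, 3.4]
finger_gap: 17.2
```

```bash
python3 - <<'E'
from h import *
plan([663,71,270],-3.2)
E
```

```text
t 31.7 pos [ 498.7 -317.9   97.2] F [-1.5  0.3  3.4] gap 17.2
twist [ 0.   -0.01  0.04] | d in current tool cm [ 14.27 -39.73 -17.28] | d in target tool cm [ 14.24 -39.74 -17.28]
```

Call:
play_rows(delta_pos=[[0,0,-0.8],[0,0,-2],[0,0,-2.4],[0,0,-2.4],[0,0,-2.4],[0,0,-2.4],[0,0,-2.4],[0,0,-2],[0,0,0]], twist=[[0,0,0],[0,0,0],[0,0,0],[0,0,0],[0,0,0],[0,0,0],[0,0,0],[0,0,0],[0,0,0]], jaw=[0.8,0.8,0.8,0.8,0.8,0.8,0.8,0.8,0.8])

```text
clock: 32.45
position: [500.0, -318.4, 269.9]
tcp_rot: [3.138, -0.086, 0.008]
force: [0.8, -0.3, -1.1]
finger_gap: 17.4
```

Call:
play_rows(delta_pos=[[0.5,-1.2,0],[0.9,-2.5,0],[0.9,-2.5,0],[0.9,-2.5,0],[0.9,-2.5,0],[0.9,-2.5,0],[0.9,-2.5,0],[0.9,-2.5,0],[0.9,-2.5,0],[0.9,-2.5,0],[0.9,-2.5,0],[0.9,-2.5,0],[0.9,-2.5,0],[0.9,-2.5,0],[0.9,-2.5,0],[0.9,-2.5,0],[0.25,-1.0,0],[0,0,0],[0,0,0],[0,0,0]], twist=[[0,0,0],[0,0,0],[0,0,0],[0,0,0],[0,0,0],[0,0,0],[0,0,0],[0,0,0],[0,0,0],[0,0,0],[0,0,0],[0,0,0],[0,0,0],[0,0,0],[0,0,0],[0,0,0],[0,0,0],[0,0,0],[0,0,0],[0,0,0]], jaw=[0.8,0.8,0.8,0.8,0.8,0.8,0.8,0.8,0.8,0.8,0.8,0.8,0.8,0.8,0.8,0.8,0.8,0.8,0.8,0.8])

```text
clock: 34.12
position: [662.3, 69.8, 264.7]
tcp_rot: [3.14, -0.088, -0.001]
force: [0.0, -0.9, -1.8]
finger_gap: 17.3
```

```bash
python3 - <<'E'
from h import *
plan([663,71,101.2],-3.2)
d=wsnap('w19')
E
```

```text
t 34.12 pos [662.3  69.8 264.7] F [ 0.  -0.9 -1.8] gap 17.3
twist [0.04 0.05 0.  ] | d in current tool cm [ 0.08 -0.14 16.35] | d in target tool cm [ 0.07 -0.12 16.35]
```

View pics/w19.png

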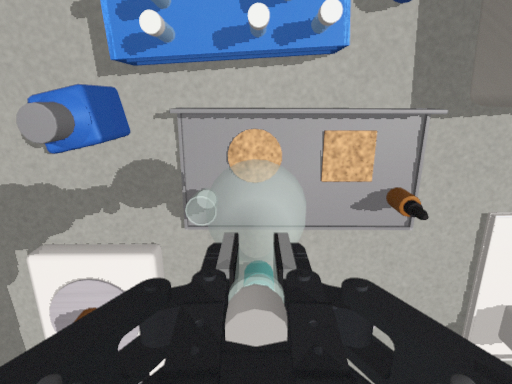

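Call:
play_rows(delta_pos=[[0.07,-0.1,1],[0,0,2],[0,0,2],[0,0,2],[0,0,2],[0,0,2],[0,0,2],[0,0,1.2],[0,0,0.8],[0,0,0.5],[0,0,0.3],[0,0,0],[0,0,0],[0,0,0],[0,0,0]], twist=[[0,0,0],[0,0,0],[0,0,0],[0,0,0],[0,0,0],[0,0,0],[0,0,0],[0,0,0],[0,0,0],[0,0,0],[0,0,0],[0,0,0],[0,0,0],[0,0,0],[0,0,0]], jaw=[0.8,0.8,0.8,0.8,0.8,0.8,0.8,0.8,0.8,0.8,0.8,0.8,0.8,0.8,0.8])

```text
clock: 35.42
position: [663.9, 71.8, 107.9]
tcp_rot: [-3.14, 0.086, -0.002]
force: [0.0, 0.1, -2.1]
finger_gap: 17.3
```

```bash
python3 - <<'E'
from h import *
plan([663,71,101.2],-3.2)
s=snap('scene','s20.png'); crop(s,210,120,350,260,4,'s20c.png'); wsnap('w20')
E
```

```text
t 35.42 pos [663.9  71.8 107.9] F [ 0.   0.1 -2.1] gap 17.3
twist [-0.01 -0.07  0.05] | d in current tool cm [-0.08  0.09  0.67] | d in target tool cm [-0.08  0.09  0.67]
```

View pics/s20c.png

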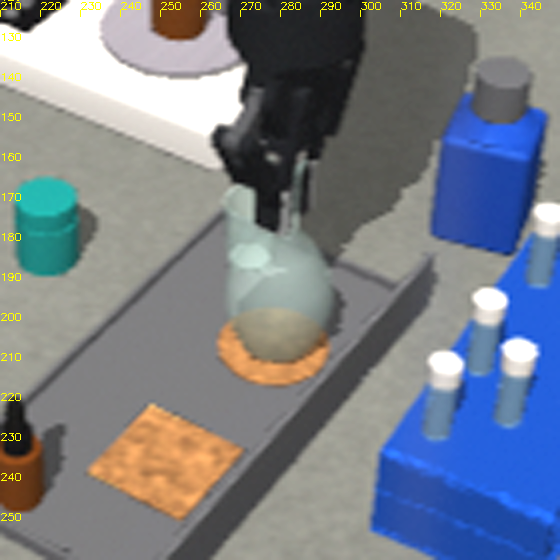

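View pics/w20.png

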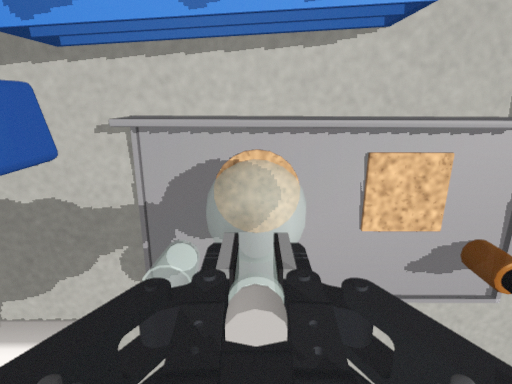

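Call:
play_rows(delta_pos=[[-0.05,0.05,0.3],[0,0,0.2],[0,0,0.1],[0,0,0],[0,0,0]], twist=[[0,0,0],[0,0,0],[0,0,0],[0,0,0],[0,0,0]], jaw=[0.8,0.8,0.8,0.8,0.8])

```text
clock: 35.93
position: [663.0, 71.3, 101.3]
tcp_rot: [-3.14, 0.086, -0.0]
force: [-1.4, -0.1, 4.3]
finger_gap: 17.3
```

Call:
play_rows(delta_pos=[[0,0,-0.03],[0,0,0],[0,0,0],[0,0,0],[0,0,0],[0,0,0],[0,0,0],[0,0,0]], twist=[[0,0,0],[0,0,0],[0,0,0],[0,0,0],[0,0,0],[0,0,0],[0,0,0],[0,0,0]], jaw=[0.8,1.8,2.0,2.3,2.8,3.5,4.2,5.0])

```text
clock: 36.6
position: [663.0, 71.3, 101.4]
tcp_rot: [-3.14, 0.086, 0.0]
force: [-0.1, 1.1, 0.2]
finger_gap: 49.5
```

Call:
play_rows(delta_pos=[[0,0,-1],[0,0,-2],[0,0,-2.5],[0,0,-2.5],[0,0,-2.5],[0,0,-2.5],[0,0,-2.5],[0,0,-1.3],[0,0,0],[0,0,0],[0,0,0]], twist=[[0,0,0],[0,0,0],[0,0,0],[0,0,0],[0,0,0],[0,0,0],[0,0,0],[0,0,0],[0,0,0],[0,0,0],[0,0,0]], jaw=[5.5,6,6.5,7,7,7,7,7,7,7,7])

```text
clock: 37.52
position: [662.5, 71.2, 268.6]
tcp_rot: [3.14, -0.086, -0.002]
force: [0.3, -0.2, 0.2]
finger_gap: 70.0
```

```bash
python3 - <<'E'
from h import *
plan([389,-315,268],-3.2)
s=snap('scene','s21.png'); crop(s,210,120,350,260,4,'s21c.png')
d=wsnap('w21'); crop(d,170,80,450,240,2.8,'w21c.png')
E
```

```text
t 37.52 pos [662.5  71.2 268.6] F [ 0.3 -0.2  0.2] gap 70.0
twist [0.02 0.07 0.05] | d in current tool cm [-25.18  40.06   0.1 ] | d in target tool cm [-25.15  40.08   0.06]
```

View pics/s21c.png

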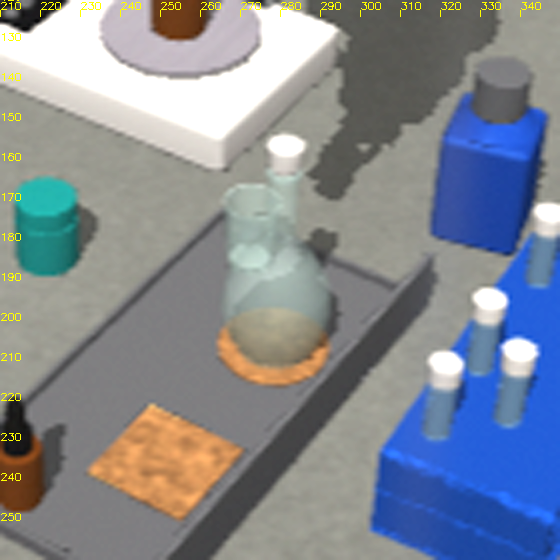

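View pics/w21c.png

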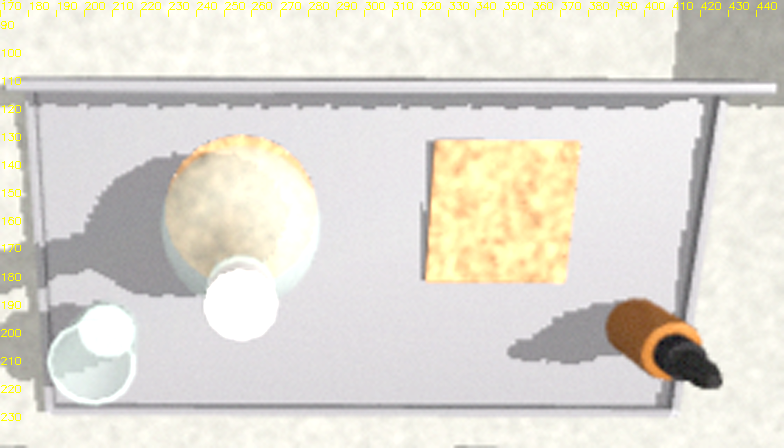

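Call:
play_rows(delta_pos=[[-0.8,1.2,0],[-1.6,2.5,0],[-1.6,2.5,0],[-1.6,2.5,0],[-1.6,2.5,0],[-1.6,2.5,0],[-1.6,2.5,0],[-1.6,2.5,0],[-1.6,2.5,0],[-1.6,2.5,0],[-1.6,2.5,0],[-1.6,2.5,0],[-1.6,2.5,0],[-1.6,2.5,0],[-1.6,2.5,0],[-1.6,2.5,0],[-0.35,1.3,0],[0,0,0],[0,0,0],[0,0,0]], twist=[[0,0,0],[0,0,0],[0,0,0],[0,0,0],[0,0,0],[0,0,0],[0,0,0],[0,0,0],[0,0,0],[0,0,0],[0,0,0],[0,0,0],[0,0,0],[0,0,0],[0,0,0],[0,0,0],[0,0,0],[0,0,0],[0,0,0],[0,0,0]], jaw=[7,7,7,7,7,7,7,7,7,7,7,7,7,7,7,7,7,7,7,7])

```text
clock: 39.28
position: [389.9, -313.6, 269.0]
tcp_rot: [-3.14, 0.086, 0.001]
force: [-0.3, 0.9, 0.4]
finger_gap: 69.7
```

```bash
python3 - <<'E'
from h import *
plan([389,-315,96],-3.1)
d=wsnap('w22'); t=snap('top','t22.png');pickle.dump(t,open('t22.pkl','wb')); crop(t,175,160,310,240,5.9,'t22c.png')
E
```

```text
t 39.28 pos [ 389.9 -313.6  269. ] F [-0.3  0.9  0.4] gap 69.7
twist [-0.04  0.03 -0.02] | d in current tool cm [-0.07  0.16 17.3 ] | d in target tool cm [-0.08  0.15 17.3 ]
```

View pics/w22.png

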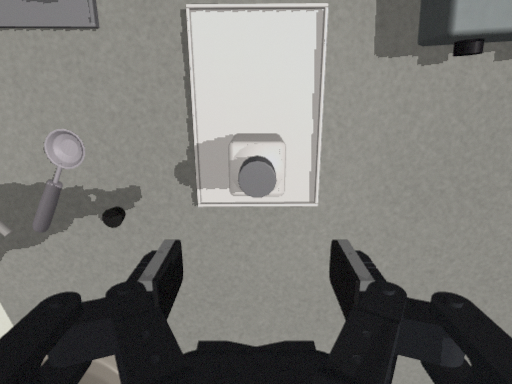

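View pics/t22c.png

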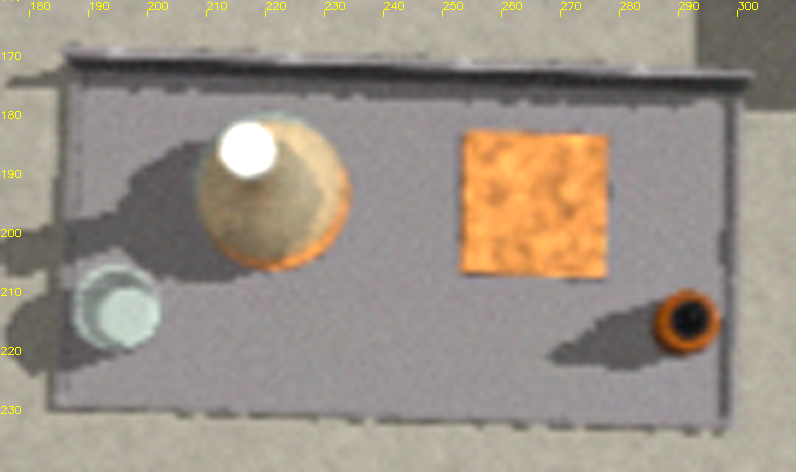

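Call:
play_rows(delta_pos=[[-0.07,0.1,1],[0,0,2],[0,0,2],[0,0,2],[0,0,2],[0,0,2],[0,0,2],[0,0,1.8],[0,0,1],[0,0,0.7],[0,0,0.5],[0,0,0],[0,0,0],[0,0,0],[0,0,0]], twist=[[0,0,0],[0,0,0],[0,0,0],[0,0,0],[0,0,0],[0,0,0],[0,0,0],[0,0,0],[0,0,0],[0,0,0],[0,0,0],[0,0,0],[0,0,0],[0,0,0],[0,0,0]], jaw=[7,7,7,7,7,7,7,7,6.5,6,6,5.5,5.5,5.5,5.5], newtons=40)

```text
clock: 40.63
position: [389.5, -315.5, 100.2]
tcp_rot: [3.14, -0.086, 0.002]
force: [-0.1, 0.1, -0.2]
finger_gap: 54.9
```

```bash
python3 - <<'E'
from h import *
plan([389,-315,96],-3.1)
E
```

```text
t 40.63 pos [ 389.5 -315.5  100.2] F [-0.1  0.1 -0.2] gap 54.9
twist [ 0.03 -0.07 -0.06] | d in current tool cm [-0.05 -0.05  0.41] | d in target tool cm [-0.05 -0.05  0.42]
```

Call:
play_rows(delta_pos=[[-0.04,-0.05,0.2],[0,0,0.18],[0,0,0],[0,0,0],[0,0,0],[0,0,0],[0,0,0],[0,0,0],[0,0,0]], twist=[[0,0,0],[0,0,0],[0,0,0],[0,0,0],[0,0,0],[0,0,0],[0,0,0],[0,0,0],[0,0,0]], jaw=[5.4,5.2,4.8,4.4,4.0,3.7,3.4,3.0,2.6])

```text
clock: 41.38
position: [388.8, -314.6, 95.8]
tcp_rot: [-3.14, 0.086, -0.0]
force: [-0.8, 1.7, 5.2]
finger_gap: 35.1
```

```bash
python3 - <<'E'
from h import *
plan([656.5,-48.5,262],-3.2)
wsnap('w23')
E
```

```text
t 41.38 pos [ 388.8 -314.6   95.8] F [-0.8  1.7  5.2] gap 35.1
twist [-0.01 -0.01  0.06] | d in current tool cm [ 25.27 -28.04 -16.61] | d in target tool cm [ 25.24 -28.06 -16.62]
```

View pics/w23.png

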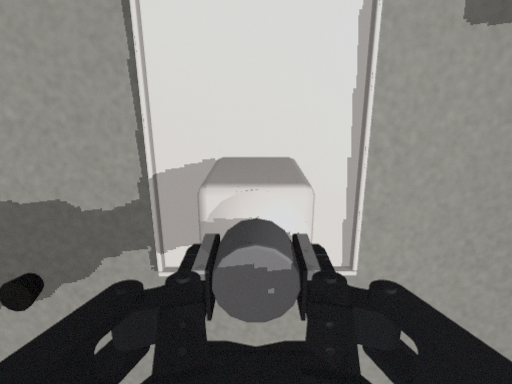

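Call:
play_rows(delta_pos=[[0,0,-0.8],[0,0,-2],[0,0,-2.4],[0,0,-2.4],[0,0,-2.4],[0,0,-2.4],[0,0,-2.4],[0,0,-1.8],[0,0,0]], twist=[[0,0,0],[0,0,0],[0,0,0],[0,0,0],[0,0,0],[0,0,0],[0,0,0],[0,0,0],[0,0,0]], jaw=[2.6,2.6,2.6,2.6,2.6,2.6,2.6,2.6,2.6])

```text
clock: 42.18
position: [389.8, -315.6, 265.7]
tcp_rot: [3.138, -0.087, 0.007]
force: [-0.1, -1.5, -2.3]
finger_gap: 34.9
```

Call:
play_rows(delta_pos=[[0.9,-1.0,0],[1.8,-2.0,0],[1.8,-2.0,0],[1.8,-2.0,0],[1.8,-2.0,0],[1.8,-2.0,0],[1.8,-2.0,0],[1.8,-2.0,0],[1.8,-2.0,0],[1.8,-2.0,0],[1.8,-2.0,0],[1.8,-2.0,0],[1.8,-2.0,0],[1.8,-2.0,0],[0.9,-1.0,0],[0,0,0],[0,0,0],[0,0,0]], twist=[[0,0,0.05],[0,0,0],[0,0,0],[0,0,0],[0,0,0],[0,0,0],[0,0,0],[0,0,0],[0,0,0],[0,0,0],[0,0,0],[0,0,0],[0,0,0],[0,0,0],[0,0,0],[0,0,0],[0,0,0],[0,0,0]], jaw=[2.6,2.6,2.6,2.6,2.6,2.6,2.6,2.6,2.6,2.6,2.6,2.6,2.6,2.6,2.6,2.6,2.6,2.6])

```text
clock: 43.68
position: [655.3, -50.3, 261.2]
tcp_rot: [3.14, -0.089, -0.002]
force: [0.0, -1.0, -2.2]
finger_gap: 35.4
```

```bash
python3 - <<'E'
from h import *
plan([656.2,-48.8,99.8],-3.2)
wsnap('w24')
E
```

```text
t 43.68 pos [655.3 -50.3 261.2] F [ 0.  -1.  -2.2] gap 35.4
twist [ 0.03  0.06 -0.05] | d in current tool cm [ 0.1  -0.16 16.14] | d in target tool cm [ 0.09 -0.15 16.14]
```

View pics/w24.png

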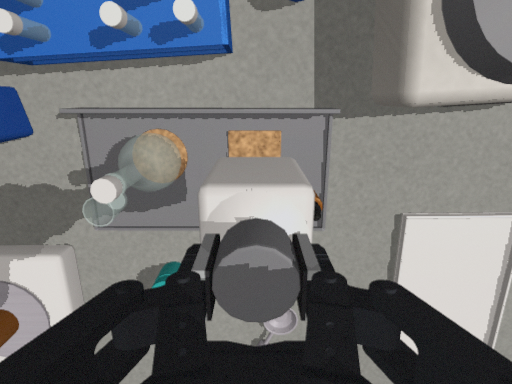

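Call:
play_rows(delta_pos=[[0.05,-0.1,1],[0,0,2],[0,0,2],[0,0,2],[0,0,2],[0,0,2],[0,0,2],[0,0,1.2],[0,0,0.8],[0,0,0.4],[0,0,0.2],[0,0,0],[0,0,0],[0,0,0],[0,0,0]], twist=[[0,0,0],[0,0,0],[0,0,0],[0,0,0],[0,0,0],[0,0,0],[0,0,0],[0,0,0],[0,0,0],[0,0,0],[0,0,0],[0,0,0],[0,0,0],[0,0,0],[0,0,0]], jaw=[2.6,2.6,2.6,2.6,2.6,2.6,2.6,2.6,2.6,2.6,2.6,2.6,2.6,2.6,2.6])

```text
clock: 44.98
position: [656.9, -48.3, 106.4]
tcp_rot: [-3.14, 0.088, -0.002]
force: [-0.5, 0.3, -2.3]
finger_gap: 35.0
```

```bash
python3 - <<'E'
from h import *
plan([656.2,-48.8,99.8],-3.2)
wsnap('w25')
s=snap('scene','s25.png'); crop(s,190,140,330,280,4,'s25c.png')
E
```

```text
t 44.98 pos [656.9 -48.3 106.4] F [-0.5  0.3 -2.3] gap 35.0
twist [-0.   -0.06 -0.  ] | d in current tool cm [-0.07  0.06  0.66] | d in target tool cm [-0.07  0.06  0.66]
```

View pics/w25.png

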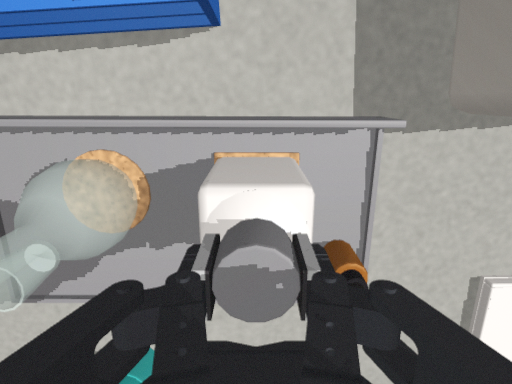

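View pics/s25c.png

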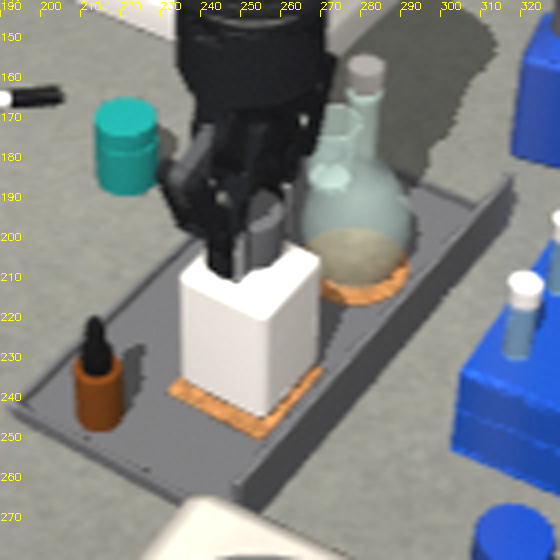

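Call:
play_rows(delta_pos=[[-0.03,0.03,0.25],[0,0,0.2],[0,0,0.1],[0,0,0],[0,0,0]], twist=[[0,0,0],[0,0,0],[0,0,0],[0,0,0],[0,0,0]], jaw=[2.6,2.6,2.6,2.6,2.6])

```text
clock: 45.5
position: [656.2, -48.5, 100.0]
tcp_rot: [-3.14, 0.088, 0.0]
force: [-0.6, -1.1, -3.5]
finger_gap: 35.0
```

Call:
play_rows(delta_pos=[[0,0,0.03],[0,0,0],[0,0,0],[0,0,0],[0,0,0],[0,0,0],[0,0,0],[0,0,0],[0,0,0]], twist=[[0,0,0],[0,0,0],[0,0,0],[0,0,0],[0,0,0],[0,0,0],[0,0,0],[0,0,0],[0,0,0]], jaw=[2.6,3.5,3.7,4.0,4.4,4.9,5.5,6.0,6.3])

```text
clock: 46.25
position: [656.2, -48.5, 99.8]
tcp_rot: [-3.14, 0.088, -0.0]
force: [-0.8, 0.3, -0.6]
finger_gap: 62.9
```

Call:
play_rows(delta_pos=[[0,0,-1],[0,0,-2],[0,0,-2.5],[0,0,-2.5],[0,0,-2.5],[0,0,-2.5],[0,0,-2.5],[0,0,-1],[0,0,0],[0,0,0],[0,0,0]], twist=[[0,0,0],[0,0,0],[0,0,0],[0,0,0],[0,0,0],[0,0,0],[0,0,0],[0,0,0],[0,0,0],[0,0,0],[0,0,0]], jaw=[6.3,6.5,6.5,6.5,6.5,6.5,6.5,6.5,6.5,6.5,6.5])

```text
clock: 47.17
position: [655.7, -48.6, 263.9]
tcp_rot: [3.14, -0.088, -0.002]
force: [-0.1, 0.1, 0.1]
finger_gap: 65.3
```

Call:
play_rows(delta_pos=[[-1.2,1.2,0],[-2,2,0],[-2,2,0],[-2,2,0],[-2,2,0],[-2,2,0],[-2,2,0],[-2,2,0],[-2,2,0],[-2,2,0],[-1,1,0],[0,0,0],[0,0,0]], twist=[[0,0,0],[0,0,0],[0,0,0],[0,0,0],[0,0,0],[0,0,0],[0,0,0],[0,0,0],[0,0,0],[0,0,0],[0,0,0],[0,0,0],[0,0,0]], jaw=[6.5,6.5,6.5,6.5,6.5,6.5,6.5,6.5,6.5,6.5,6.5,6.5,6.5])

```text
clock: 48.25
position: [442.5, -239.2, 264.1]
tcp_rot: [-3.14, 0.09, 0.002]
force: [0.2, 0.6, 0.2]
finger_gap: 65.1
```

```bash
python3 - <<'E'
from h import *
t=snap('top','t26.png');s=snap('scene','s26.png'); pickle.dump(t,open('t26.pkl','wb'))
crop(t,175,160,310,240,5.9,'t26c.png'); crop(s,190,100,330,280,3.2,'s26c.png'); crop(t,95,230,175,335,5.5,'pan26.png')
E
```

```text
(no output)
```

View pics/t26c.png

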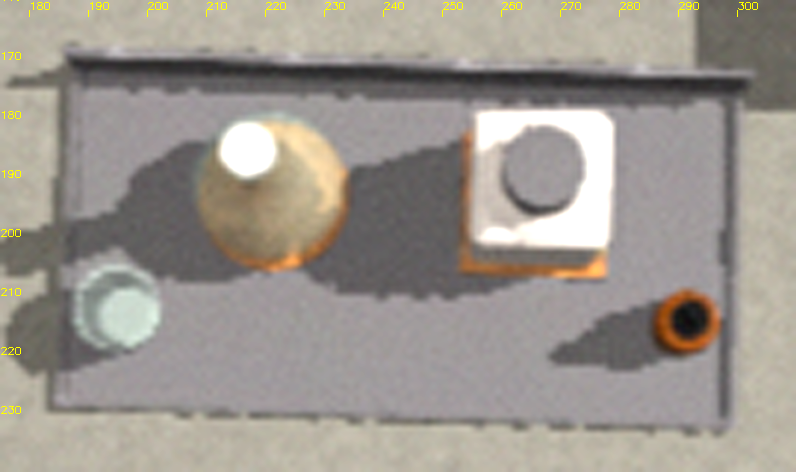

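View pics/s26c.png

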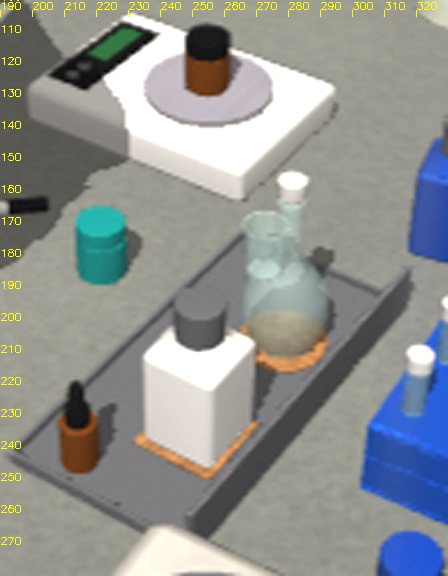

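View pics/pan26.png

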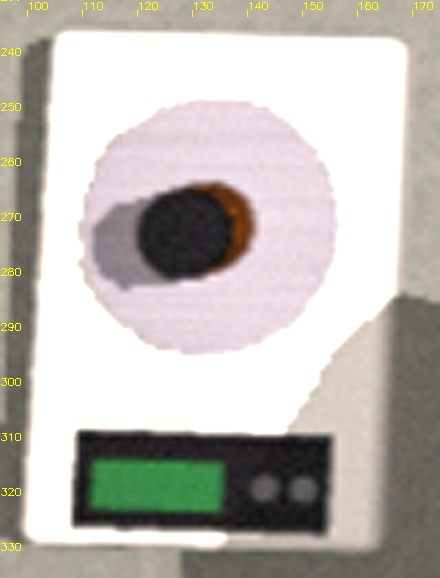

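```bash
python3 - <<'E'
from h import *
np.set_printoptions(precision=1,suppress=True)
t=load('t26')
print('cap',ray(t,(175+543/5.9,160+169.5/5.9),134),'stop',ray(t,(175+247.5/5.9,160+149/5.9),162),'jar',ray(t,(95+185/5.5,230+233/5.5),102))
# template: expected pixel if centred
for n,P in [('cap',[656.3,-49.3,134]),('stop',[663,70.8,162]),('jar',[460.3,296.2,102])]: print(n,np.round(proj(t,P),1))
s=load('scene0')
print('scene cap',ray(s,(190+200/3.2,100+300/3.2),134),'stop',ray(s,(190+293/3.2,100+181/3.2),162))
print('scene mat corners', ray(s,(190+135/3.2,100+441/3.2),8),ray(s,(190+208/3.2,100+478/3.2),8),ray(s,(190+258/3.2,100+424/3.2),8))
# body top face centre z=94
print('body',ray(t,(175+(475+614)/2/5.9,160+(109+246)/2/5.9),94))
E
```

```text
cap [654.7 -49.8 134. ] stop [662.2  69.3 162. ] jar [460.8 292.5 102. ]
cap [266.8 188.1]
stop [216.3 184.9]
jar [127.1 272.6]
scene cap [656.2 -46.4 134. ] stop [663.5  71.  162. ]
scene mat corners [622.6 -79.3   8. ] [685.8 -82.9   8. ] [690.7 -18.6   8. ]
body [656.3 -52.   94. ]
```

```bash
python3 - <<'E'
from h import *
st=env.get_state(); print(st['clock'],st['force'].round(1),np.abs(st['joint_vel']).max().round(4))
print(env.close_job())
E
```

```text
48.35 [ 0.7  0.3 -0.3] 0.0088
the job is handed in; nothing more can be done
None
```

The job is handed in at 48.4 s of the 115 s allowed. I moved the flask and then the bottle upright into the side tray and set the amber jar on the balance pan. Then I put the flask back on the round mat and the bottle back on the square mat.

**Last look:** in the final top and scene pictures all three stand upright. The beaker and the dropper bottle are where they started, and the arm is clear of everything with no contact force.

**Centring:**

| Object | Top camera | Other views | Disagreement |
|---|---|---|---|
| Flask on round mat | 1.7 mm off centre | scene camera puts the flask within 1 mm of the same mat position | none |
| Bottle on square mat | cap 1.7 mm off centre, body top face 2.7 mm to one side | scene camera 2.5 mm to the other side | the views disagree on direction, about the 2 mm calibration error |
| Jar on pan | 3.7 mm off centre | released within about 2 mm of centre by the arm's own position; wrist and scene cameras put it about 4 mm off | the cameras differ by 4–5 mm on the pan centre itself |

No check failed. The wrist camera read the pan centre a few mm farther out than the top camera, so I averaged them for the jar's placing.

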